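Collect and weigh ink-stick ends

ROBOT

A 7-joint arm with a two-finger parallel gripper is mounted at the origin on the work surface. World frame = base frame: x ahead of the robot, y to its left, z up, the work surface at z = 0. Lengths are in m, angles in rad, forces in N, time in s.
With the tool pointing down it reaches from about 0.4 to 0.875 m from the base axis. Payload 19.3 kg.
Tool frame: the origin (TCP) lies between the finger pads; the fingertips stand 17 mm ahead of it and the grasp point (between the pads) lies 2 mm behind it; z points along the fingers, y is the line along which they close (so a half turn about z gives the same grasp; the last joint's range is limited). The gripper opens to 85 mm and grips with 20 to 120 N. Pads are 22 mm wide; open, the fingers measure 114 mm over their backs; the gripper's body (76 mm by 85 mm) begins 54 mm behind the grasp point. The pads swing forward as they close: fully open they stand 13 mm farther back than shut.
Start: joints at [-1.398, 0.521, -0.036, 1.599, 0.021, 1.021, -0.113], TCP at [0.15, 0.607, 0.248] pointing down, gripper open.
Joint ranges: [-2.91, 2.91], [-0.3, 2.13], [-1.5, 1.42], [0.17, 2.43], [-1.26, 4.41], [0.16, 1.93], [-2.52, 2.52]. Speed limits (rad/s): [1.89, 1.89, 2.39, 2.39, 3.01, 3.01, 3.01].

INTERFACE

Orientations are given as [roll, pitch, yaw] about the fixed x, y, z axes, in that order (R = Rz(yaw) Ry(pitch) Rx(roll)).
In Python, from workcell import bot gives the robot as it stands.
- The arm moves only by the shell command python3 -m inch 'ROWS' [FORCE]. ROWS is JSON, a list of rows, each a list of 7 numbers: the shift along the tool's x, y, z in units of 200 mm (1.0 is 200 mm), then the turn, a rotation vector about the tool's x, y, z in units of 90 degrees (1.0 is 90 degrees), then the opening, from 0 (shut) to 1 (fully open). In form: [[x, y, z, rx, ry, rz, grip], ...]. A call has 1 to 20 rows; each row is the pose to reach, as a shift and turn from the pose commanded when the call began, along the tool's axes at that moment; what a row does not reach only later rows make up. A row lasts 1/8 s, in which the tool goes at most 62.5 mm and 10.7 degrees, less where a joint would pass 70% of its speed; a pose out of reach is approached as far as the arm can. A call with a number of a shift or a turn outside -1 to 1 is refused whole. A call with a gripper value outside its range is refused whole. The fingers move at their own pace and stop on an object; FORCE is the grip in N (left out, the last holds). Time passes only in rows, so rows that repeat a pose let the fingers close. It gives the time, the measured TCP pose, the force, the opening and the grip force at its end, in the units of the state.
- bot.observe(): the state, without advancing time (a new reading comes with each control period).
- bot.grab_frame(name): name is "side" or "top"; returns a dict with "img" (384x512x3 uint8, red, green, blue), "z_map" (384x512 float32, m along the optical axis (not along the pixel's ray), 0 where there is no reading), "vfov" (degrees; the focal length in pixels is half the picture's height over the tangent of half this angle, whatever the lens; pixels are square), "cx", "cy" (the principal point, pixels), "rvec" (rotation vector, rad) and "tvec" (3), from world to camera coordinates, as OpenCV has them. Camera axes: x right, y down, z forward; pixel columns grow to the right and rows downward; lengths in m; the calibration is good to about 2 mm. A picture is of the moment at which its call begins.
- bot.job_done(): hands the job in; it is judged then, once.
The state is a dict: "clock": time; "qpos": joint angles; "qd": joint speeds; "joint_efforts": joint torques, N m; "position": TCP position; "tool_rot": TCP orientation; "force": force on the tool from outside, world axes, zero at the start; "moment": the same for the moment, N m; "grip_width": finger opening in m; "finger_force": force on a finger pad.
Only numpy, scipy, OpenCV 4.12 (cv2) and the standard library are available. Lean on these libraries where they do the work, as an engineer would, in place of code of your own. Each camera call takes 0.05 s, during which the arm holds its last target. There are 200 camera calls.

TASK

Tip all the black ink-stick ends out of the white scoops through the funnel into the glass jar on the balance while the beam is still locked, and leave all three scoops standing upright on the grey felt mat. Only when every piece is in the jar, swing the arrest lever all the way over to free the beam, let the jar side sink and settle for a good second, then swing the lever all the way back so that the beam is locked level. Do not knock over the brush pot.

Things in the scene. Friction and masses are not known exactly. Their poses are not given: they have to be found in the camera images.
- arrest (a joint): arrest lever of the balance, rad: 0 = beam locked (lever leans towards the funnel end), 1.0 = beam free (leans towards the counterweight). Starts within 0.06 of locked. Light friction (about 1 N at the ball), stays where left; hard stops at both ends. It lifts the beam on two pads: it can stray from level by at most 0.13 times this reading + 0.01, so back at 0 it is level and locked.
- arrest_tip (a point): centre of the lever's black ball (26 mm across) on an 80 mm rod of 10 mm thickness, pivoted 32 mm above the table about the balance's x axis direction. It swings parallel to the beam, 0.5 rad either side of upright: the ball moves 77 mm towards the balance's +y when freeing, its centre 102 to 112 mm above the table. Free space around it; the beam is 100 mm farther to the balance's +x.
- beam (a joint): tilt of the brass balance beam (pivot 105 mm above the table), rad: 0 level, + = jar end down, - = jar end up (stop at -0.04). Freed with the pieces in the jar (always five or more), the jar end sinks to rest at about 0.12; the empty jar is lighter than the counterweight.
- balance: beam balance, fixed; wooden base 240 x 400 x 10 mm, centred 20 mm to the balance's -x of the origin, which is on the table below the pivot. Beam along its y: jar and funnel 130 mm to -y, brass counterweight (52 mm across) 138 mm to +y, 105 mm up. Lever 100 mm to -x and 80 mm to +y. At yaw 0 the lever side (-x) faces the robot; yaw within 0.22 rad.
- funnel_mouth (a point): centre of the rim of the fixed metal funnel, 188 mm above the table; 148 mm across outside, 142 inside; it narrows over 51 mm of height to a neck of 50 mm bore, 23 mm long, ending 6 mm down inside the mouth of the jar. A steel post stands 85 mm from the funnel's axis, towards the balance's +x, 13 mm lower than the rim.
- jar_floor (a point): centre of the inner floor of the glass jar carried by the beam under the funnel: 66 mm bore, 85 mm deep inside, floor 35 mm above the table when level.
- mat: grey felt mat, 280 (x) x 400 (y) x 3 mm, fixed flat on the table; origin at the centre of its underside.
- scoop1: white porcelain scoop, loose, about 0.18 kg, holding 0 to 3 pieces; origin at the centre of its underside. Trough 94 x 52 mm, 44 wide inside, walls 42 mm high; floor rises 6 deg from back (+x) to open mouth (-x), whose sill is 48 mm from the origin and 15 mm up. Pieces stay in until it is tipped mouth-down past some 30 deg; 65 to 75 deg empties it.
- scoop1_grip (a point): point on the handle to pinch from above, closing along the scoop's x: 46 mm to +x of the origin, 72 mm above the underside. The stem is upright, 12 mm thick in x, 36 wide in y, 94 mm high. The other scoops have the same.
- scoop2: another scoop like scoop1, same size, handle and axes; holds 0 to 3 pieces.
- scoop3: another scoop like scoop1, same size, handle and axes; holds 0 to 3 pieces.
- piece1: black ink-stick end, loose block 22 (x) x 18 (y) x 18 (z) mm, 12 g; origin at the centre of its underside. At the start lies in one of the scoops, or is absent.
- piece2: another ink-stick end like piece1, or absent.
- piece3: another ink-stick end like piece1, or absent.
- piece4: another ink-stick end like piece1, or absent.
- piece5: another ink-stick end like piece1, or absent.
- piece6: another ink-stick end like piece1, or absent.
- piece7: another ink-stick end like piece1, or absent.
- piece8: another ink-stick end like piece1, or absent.
- piece9: another ink-stick end like piece1, or absent.
- brush_pot: blue brush pot, loose, 80 mm across, 110 mm tall, brushes up to 180 mm; a bystander, origin at the centre of its underside.

How it is judged:
On the way, in this order (a step that is already met when the one before it is completed fails the run):
1. every piece is in the jar, with the beam still locked (horizontal distance between each of piece1, piece2, piece3, piece4, piece5, piece6, piece7, piece8, piece9 and jar_floor below 0.04 m and z of each of piece1, piece2, piece3, piece4, piece5, piece6, piece7, piece8, piece9 in the frame of jar_floor below 0.075 m and value of joint arrest below 0.2 rad), for 0.3 s.
2. the lever is swung over and the jar side has sunk and stays down (value of joint arrest above 0.85 rad and value of joint beam above 0.09 rad), for 0.6 s.
At the end, for the whole second after the job is handed in: Every piece present lies in the jar; all three scoops stand upright (within 0.15 rad) at rest on the felt mat, the middle of each within the mat's outline; the arrest lever is back within 0.12 rad of locked and the beam is level within 0.025 rad and still (horizontal distance between each of piece1, piece2, piece3, piece4, piece5, piece6, piece7, piece8, piece9 and jar_floor below 0.04 m and z of each of piece1, piece2, piece3, piece4, piece5, piece6, piece7, piece8, piece9 in the frame of jar_floor below 0.075 m and x of scoop1 in the frame of mat between -0.14 and 0.14 m and y of scoop1 in the frame of mat between -0.2 and 0.2 m and z of each of scoop1, scoop2, scoop3 in the frame of mat below 0.012 m and angle between each of scoop1, scoop2, scoop3's own z axis and vertical below 0.15 rad and linear speed of each of scoop1, scoop2, scoop3 below 0.03 m/s and x of scoop2 in the frame of mat between -0.14 and 0.14 m and y of scoop2 in the frame of mat between -0.2 and 0.2 m and x of scoop3 in the frame of mat between -0.14 and 0.14 m and y of scoop3 in the frame of mat between -0.2 and 0.2 m and value of joint arrest below 0.12 rad and value of joint beam between -0.025 and 0.025 rad and velocity of joint beam between -0.05 and 0.05 rad/s); the robot touches nothing.
It fails at once if the lever is swung to free the beam (past 0.3 rad) while a piece is not yet in the jar (value of joint arrest above 0.3 rad and (horizontal distance between any of piece1, piece2, piece3, piece4, piece5, piece6, piece7, piece8, piece9 and jar_floor above 0.045 m or z of any of piece1, piece2, piece3, piece4, piece5, piece6, piece7, piece8, piece9 in the frame of jar_floor above 0.085 m)).
It fails at once if the brush pot is knocked over (angle between brush_pot's own z axis and vertical above 0.6 rad).
Of piece1, piece2, piece3, piece4, piece5, piece6, piece7, piece8, piece9 only 5 to 9 are there at a start; the rules pass over those that are not, and their reading is None.
At some moment in a run one of scoop1, scoop2, scoop3 may be knocked a few centimetres aside while the robot is not near it.
Once in a run the grip may slacken for a moment while it holds something.
It also fails if it takes over 192 s, if anything falls off the work surface, if the arm or the gripper's body presses on something with over 40 N, if the wrist force passes 120 N, or if a joint passes its speed limit or range.

## Working session

There is one attempt and no reset: what is moved stays moved. The work goes in short steps, Python scripts to look and compute and a shell command to move; the robot and the scene stay as the last step left them, time stands still between calls to the robot, and variables do not carry over. Pictures are saved under pics/ and viewed, at most 14 in all, crops included, and the job is handed in when it is done.

```bash
ls; mkdir -p pics; cat > h.py <<'E'
import numpy as np, cv2
from workcell import bot
from scipy.spatial.transform import Rotation as Rn
def grab(n,fn=None):
    f=bot.grab_frame(n)
    if fn: cv2.imwrite('pics/'+fn,cv2.cvtColor(f['img'],cv2.COLOR_RGB2BGR))
    f['R']=cv2.Rodrigues(np.array(f['rvec'],float))[0]; f['t']=np.array(f['tvec'],float)
    f['f']=192/np.tan(np.radians(f['vfov'])/2)
    return f
def cloud(f):
    z=f['z_map']; v,u=np.mgrid[:384,:512]
    c=np.stack([(u-f['cx'])/f['f']*z,(v-f['cy'])/f['f']*z,z],-1)
    P=(c-f['t'])@f['R']; P[z==0]=np.nan
    return P
def ray(f,u,v,h):
    d=f['R'].T@np.array([(u-f['cx'])/f['f'],(v-f['cy'])/f['f'],1]); o=-f['R'].T@f['t']
    return o+d*(h-o[2])/d[2]
E
python3 - <<'E'
from h import *
for n in('side','top'):
    f=grab(n,n+'0.png'); print(n,f['vfov'],f['cx'],f['cy'],-f['R'].T@f['t'],f['R'][2])
s=bot.observe(); print(s)
E
```

```text
pics
side 50.86919032920584 258.84994867235287 191.43526401914565 [ 0.40576742 -0.74924624  0.84355112] [ 0.15125642  0.70671825 -0.69113733]
top 45.62773217992225 258.0835644101871 185.5202854398818 [ 0.36196229 -0.01912496  1.35355377] [ 0.14353198  0.01901733 -0.98946294]
{'clock': 0.1, 'qpos': array([-1.39820891,  0.52196171, -0.03636243,  1.59991334,  0.02119747,
        1.02111827, -0.11281634]), 'qd': array([ 0.00102451, -0.00124525, -0.00074292, -0.00305666,  0.0002252 ,
       -0.00120537, -0.00015488]), 'joint_efforts': array([ 3.73054674e-03, -9.28479981e+01,  1.98404700e+00, -3.70529151e+01,
        1.82313152e-02,  5.40810564e-03,  6.27412396e-05]), 'position': array([0.15020057, 0.60640119, 0.24779182]), 'tool_rot': array([-3.14057794e+00,  5.12374751e-05,  2.89880629e+00]), 'force': array([-0.19539697,  0.62261299,  0.77808856]), 'moment': array([ 0.01874201, -0.01549099,  0.02083776]), 'finger_force': 0.0, 'grip_width': 0.08577903327276756}
```

View pics/side0.png

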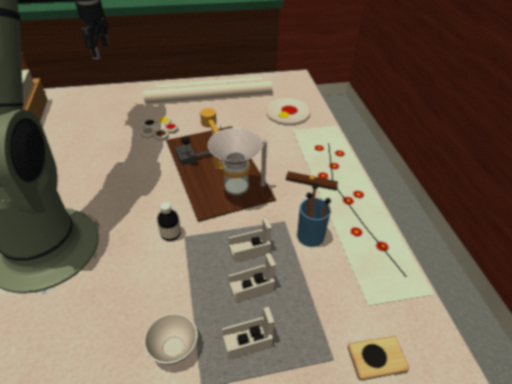

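View pics/top0.png

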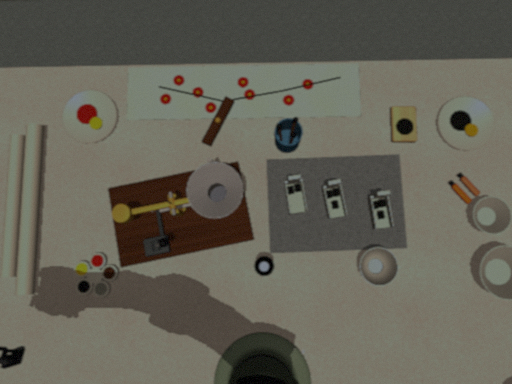

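The side view shows the balance at about (220,170), with funnel rim (236,145), the lever ball (186,143) and three scoops on the mat at (250,240), (252,278) and (247,330). The pot is at (313,220). The top view shows the same scoops at (295,195), (334,198) and (381,210), handles towards +x, and the funnel at (215,190).

```bash
cat > meas.py <<'E'
from h import *
def scoops(f,zoff=0.003):
    P=cloud(f); g=f['img'].astype(int); h=P[...,2]
    near=(P[...,0]>0.3)&(P[...,0]<0.85)&(P[...,1]>-0.6)&(P[...,1]<0.05)
    m=(near&(h>0.07)&(h<0.115)&(g.min(-1)>70)&(np.ptp(g,-1)<60)).astype(np.uint8)
    n,l,s,c=cv2.connectedComponentsWithStats(m,connectivity=8)
    for i in range(1,n):
        if s[i,4]>=12:
            Q=P[l==i]; print('  stem px',c[i].round(),s[i,4],'med',np.median(Q,0).round(4),'min',Q.min(0).round(3),'max',Q.max(0).round(3))
    m=(near&(h>0.03)&(h<0.115)&(g.min(-1)>70)&(np.ptp(g,-1)<60)).astype(np.uint8)
    n,l,s,c=cv2.connectedComponentsWithStats(m,connectivity=8)
    for i in range(1,n):
        if s[i,4]>=40:
            Q=P[l==i]; r=cv2.minAreaRect(Q[:,:2].astype(np.float32)); print('  body px',c[i].round(),s[i,4],'rect',np.round(r[0],4),np.round(r[1],4),round(r[2],1),'zmax',Q[:,2].max().round(3))
if __name__=='__main__':
    for n in('top','side'):
        f=grab(n); P=cloud(f); print(n); scoops(f)
        h=P[...,2]; near=(P[...,0]>0.3)&(P[...,0]<0.9)&(P[...,1]>-0.15)&(P[...,1]<0.5)
        g=f['img'].astype(int)
        m=near&(h>0.178)&(h<0.2)
        Q=P[m]; print('rim pts',len(Q),cv2.minEnclosingCircle(Q[:,:2].astype(np.float32)),np.median(Q[:,2]))
        hsv=cv2.cvtColor(f['img'],cv2.COLOR_RGB2HSV)
        br=near&(hsv[...,1]>150)&(hsv[...,0]>15)&(hsv[...,0]<32)&(h>0.09)&(h<0.16)
        Q=P[br]; 
        if len(Q)>5: r=cv2.minAreaRect(Q[:,:2].astype(np.float32)); print('brass',len(Q),r, Q[Q[:,1].argmax()])
        b=near&(hsv[...,2]<80)&(h>0.075)&(h<0.14)&(P[...,1]>0.1)
        Q=P[b]; print('black',len(Q),np.median(Q,0),Q.min(0),Q.max(0)) if len(Q) else 0
        bl=(hsv[...,0]>95)&(hsv[...,0]<115)&(hsv[...,1]>110)&(h>0.05); Q=P[bl]; print('pot',len(Q),np.median(Q,0),Q.min(0),Q.max(0))
    t=grab('top'); s=grab('side')
    a=cv2.resize(t['img'][150:260,260:410],(750,550),interpolation=cv2.INTER_CUBIC)
    b=cv2.resize(t['img'][150:270,100:260],(800,600),interpolation=cv2.INTER_CUBIC)
    cv2.imwrite('pics/tscoops.png',a[...,::-1]); cv2.imwrite('pics/tbal.png',b[...,::-1])
E
python3 meas.py
```

```text
top
  stem px [301. 131.] 20 med [ 0.6976 -0.1175  0.1083] min [ 0.671 -0.12   0.092] max [ 0.721 -0.109  0.112]
  stem px [294. 177.] 61 med [ 0.5671 -0.0954  0.0944] min [ 0.56  -0.114  0.074] max [ 0.576 -0.079  0.102]
  stem px [334. 182.] 64 med [ 0.5514 -0.2066  0.095 ] min [ 0.545 -0.226  0.079] max [ 0.56  -0.19   0.102]
  stem px [384. 193.] 66 med [ 0.5192 -0.3426  0.0953] min [ 0.513 -0.36   0.073] max [ 0.527 -0.324  0.102]
  stem px [264. 266.] 82 med [ 0.3237 -0.0084  0.1081] min [ 0.31 -0.02  0.08] max [0.335 0.005 0.114]
  body px [299. 185.] 125 rect [ 0.5251 -0.108 ] [0.0996 0.0436] 9.8 zmax 0.102
  body px [339. 191.] 130 rect [ 0.5193 -0.233 ] [0.1072 0.0396] 33.6 zmax 0.102
  body px [288. 196.] 57 rect [ 0.5178 -0.0792] [0.0931 0.0067] 5.6 zmax 0.049
  body px [327. 201.] 69 rect [ 0.5043 -0.1917] [0.0931 0.0078] 7.3 zmax 0.05
  body px [387. 201.] 132 rect [ 0.4855 -0.3649] [0.1068 0.0375] 31.4 zmax 0.102
  body px [373. 211.] 71 rect [ 0.4716 -0.3253] [0.0931 0.0079] 6.1 zmax 0.049
  body px [379. 256.] 187 rect [ 0.3368 -0.3303] [0.1086 0.0694] 89.4 zmax 0.05
[... 1564 characters left out ...]
1 rect [ 0.5079 -0.2162] [0.0991 0.0541] 10.7 zmax 0.099
  body px [254. 330.] 682 rect [ 0.4759 -0.3488] [0.0999 0.0541] 5.9 zmax 0.099
  body px [180. 330.] 467 rect [ 0.3354 -0.3307] [0.1088 0.0707] 89.9 zmax 0.053
rim pts 448 ((0.5713201761245728, 0.03950972482562065), 0.1647627204656601) 0.18416055263310266
brass 339 ((0.4888729155063629, 0.23203200101852417), (0.07355879992246628, 0.326595664024353), 13.649826049804688) [0.47007593 0.39389131 0.12594877]
black 63 [0.38977176 0.25861781 0.10797028] [0.37711315 0.1059485  0.07966653] [0.49689328 0.27377404 0.13290626]
pot 462 [ 0.68433517 -0.11537235  0.08082286] [ 0.65550543 -0.1247207   0.05009085] [ 0.72341381 -0.04889567  0.11283757]
```

View pics/tscoops.png

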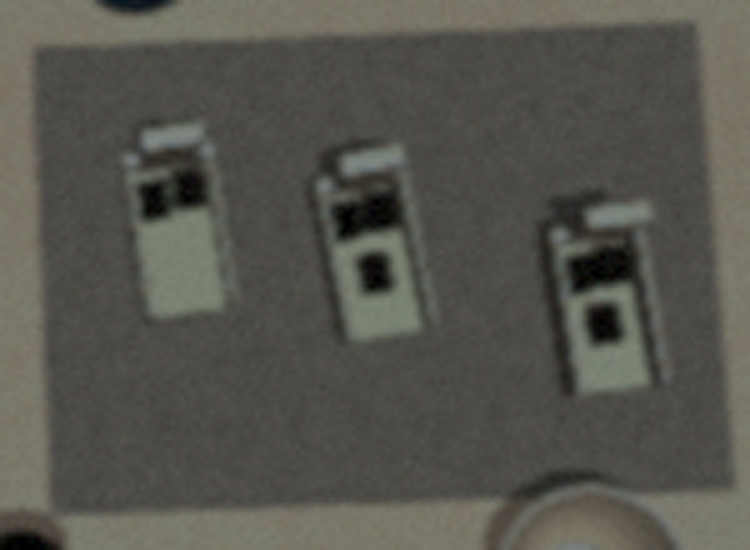

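View pics/tbal.png

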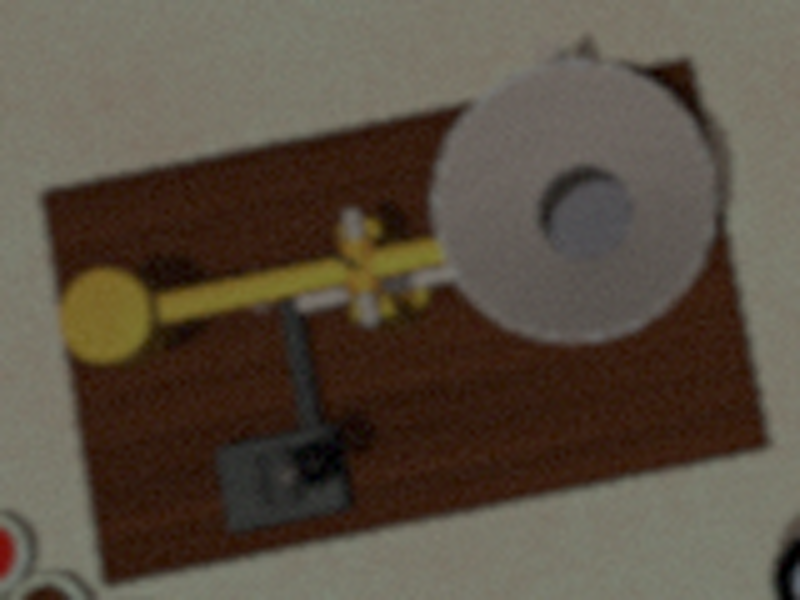

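The scoops crop shows 2, 3 and 3 pieces in the left, middle and right scoops, handles at (172,138), (372,160) and (620,213). The balance crop shows funnel centre (578,200), counterweight (108,315) and lever ball (325,455) leaning to the funnel side.

```bash
cat >> h.py <<'E'
def down(phi): # tool pointing down, tool y along heading phi
    return Rn.from_euler('xyz',[np.pi,0,phi+np.pi/2])
def to(p,R,base=None):
    s=bot.observe() if base is None else base
    p0,R0=np.array(s['position']),Rn.from_euler('xyz',s['tool_rot'])
    d=R0.inv().apply(np.array(p)-p0)/.2; r=(R0.inv()*R).as_rotvec()/(np.pi/2)
    print(np.round(d,3),np.round(r,3), 'dist mm',round(np.linalg.norm(d)*200),'deg',round(np.linalg.norm(r)*90))
E
python3 - <<'E'
from h import *
f=grab('top'); s=grab('side')
F=ray(f,215.6,190.2,.188); C=ray(f,121.6,213,.105+.02); B=ray(f,165,241,.105)
print('funnel',F,'cw',C,'ball',B, 'F side',ray(s,236,145,.188))
d=C-F; print('len',np.hypot(*d[:2]),'yaw',np.arctan2(-d[0],d[1]))
# stem tops via thresholded mask, fine fit
for n,g in(('top',f),('side',s)):
    P=cloud(g); h=P[...,2]; m=(h>0.088)&(h<.106)&(P[...,0]>.49)&(P[...,0]<.6)&(P[...,1]<-.05)&(P[...,1]>-.5)
    k,l,st,c=cv2.connectedComponentsWithStats(m.astype(np.uint8))
    for i in range(1,k):
        if st[i,4]>15:
            u,v=c[i]; Q=P[l==i]; print(n,c[i].round(1),st[i,4],'ray@.097',ray(g,u,v,.097).round(4),'med',np.median(Q,0).round(4),cv2.minAreaRect(Q[:,:2].astype(np.float32)))
to([.56,-.1,.30],down(.11))
E
```

```text
funnel [0.52037281 0.11311715 0.188     ] cw [0.47004255 0.37573722 0.125     ] ball [0.39371958 0.26054619 0.105     ] F side [0.52315069 0.1071227  0.188     ]
len 0.267399390003875 yaw 0.18935077675191972
top [294.2 176.8] 56 ray@.097 [ 0.5674 -0.096   0.097 ] med [ 0.5672 -0.0954  0.0948] ((0.5677210092544556, -0.09570765495300293), (0.012495267204940319, 0.03404774144291878), 5.411620616912842)
top [334.4 181.7] 60 ray@.097 [ 0.5519 -0.207   0.097 ] med [ 0.5517 -0.2075  0.0948] ((0.5522593259811401, -0.20790128409862518), (0.01187145709991455, 0.0362018346786499), 11.773533821105957)
top [383.6 192.5] 60 ray@.097 [ 0.52   -0.3414  0.097 ] med [ 0.5209 -0.3416  0.0946] ((0.5203847289085388, -0.3419087529182434), (0.012042926624417305, 0.036233797669410706), 6.49055814743042)
side [266.3 223.6] 72 ray@.097 [ 0.5655 -0.1017  0.097 ] med [ 0.5654 -0.101   0.096 ] ((0.5665968060493469, -0.09798331558704376), (0.012837120331823826, 0.03715108335018158), 7.701653957366943)
side [269.6 260.2] 85 ray@.097 [ 0.5504 -0.2118  0.097 ] med [ 0.5506 -0.211   0.0959] ((0.5507083535194397, -0.20882397890090942), (0.011860196478664875, 0.037564702332019806), 10.46321964263916)
side [268.  315.4] 115 ray@.097 [ 0.5186 -0.3458  0.097 ] med [ 0.5184 -0.346   0.0963] ((0.5188045501708984, -0.3429702818393707), (0.012131833471357822, 0.03718103468418121), 5.443368911743164)
[-2.838 -2.937 -0.258] [-0.     0.     0.775] dist mm 818 deg 70
```

```bash
python3 -m inch '[[-0.95,-0.98,-0.26,0,0,0,1],[-0.95,-0.98,-0.26,0,0,0,1],[-0.95,-0.98,-0.26,0,0,0,1],[-0.95,-0.98,-0.26,0,0,0,1],[-0.95,-0.98,-0.26,0,0,0,1],[-0.95,-0.98,-0.26,0,0,0,1]]' 100
python3 -m inch '[[-0.95,-0.98,0,0,0,0.4,1],[-0.95,-0.98,0,0,0,0.4,1],[-0.95,-0.98,0,0,0,0.4,1],[-0.95,-0.98,0,0,0,0.4,1],[-0.95,-0.98,0,0,0,0.4,1],[-0.95,-0.98,0,0,0,0.4,1]]'
python3 - <<'E'
from h import *
print(bot.observe()['qpos'].round(2)); to([.567,-.097,.20],down(.11))
E
```

```text
clock: 1.15
position: [0.2888, 0.3693, 0.301]
tool_rot: [3.14, 0.001, 2.896]
force: [-1.7, -0.1, 0.3]
grip_width: 0.0851
finger_force: 0.0
clock: 1.9
position: [0.4254, 0.1343, 0.3002]
tool_rot: [-3.141, 0.0, 2.269]
force: [-0.4, 0.8, 0.3]
grip_width: 0.0857
finger_force: 0.0
[-0.71  0.17  0.31  1.99 -0.06  0.98  0.33]
[-1.341 -0.201  0.501] [-0.     0.     0.374] dist mm 289 deg 34
```

```bash
python3 -m inch '[[-0.95,-0.14,0.1,0,0,0.37,1],[-0.95,-0.14,0.1,0,0,0.374,1],[-0.95,-0.14,0.1,0,0,0.374,1],[-0.95,-0.14,0.1,0,0,0.374,1],[-0.95,-0.14,0.1,0,0,0.374,1]]'
python3 - <<'E'
from h import *
from meas import scoops
print(bot.observe()['qpos'].round(2)); to([.567,-.097,.15],down(.11)); to([.567,-.097,.074],down(.11))
f=grab('side'); scoops(f)
E
```

```text
clock: 2.52
position: [0.5258, -0.0271, 0.2798]
tool_rot: [-3.141, -0.0, 1.685]
force: [0.0, 1.2, 0.1]
grip_width: 0.0855
finger_force: 0.0
[-0.44  0.36  0.5   1.84 -0.21  0.99  0.26]
[-0.371  0.166  0.649] [-0.001 -0.     0.003] dist mm 153 deg 0
[-0.371  0.166  1.029] [-0.001 -0.     0.003] dist mm 221 deg 0
  stem px [301. 204.] 28 med [ 0.664  -0.0614  0.1097] min [ 0.654 -0.081  0.101] max [ 0.682 -0.045  0.113]
  stem px [165. 207.] 98 med [ 0.3232 -0.0149  0.1089] min [ 0.304 -0.025  0.08 ] max [0.335 0.004 0.114]
  stem px [329. 213.] 27 med [ 0.7281 -0.1019  0.1089] min [ 0.72  -0.112  0.075] max [ 0.734 -0.074  0.112]
  stem px [266. 226.] 117 med [ 0.5649 -0.1046  0.093 ] min [ 0.558 -0.117  0.07 ] max [ 0.574 -0.079  0.101]
  stem px [270. 263.] 134 med [ 0.5497 -0.2147  0.0935] min [ 0.543 -0.229  0.07 ] max [ 0.559 -0.191  0.1  ]
  stem px [268. 318.] 163 med [ 0.5179 -0.3489  0.0957] min [ 0.511 -0.363  0.07 ] max [ 0.527 -0.326  0.099]
  body px [165. 207.] 98 rect [ 0.3217 -0.01  ] [0.0256 0.0298] 21.5 zmax 0.114
  body px [255. 238.] 544 rect [ 0.523 -0.104] [0.1007 0.0554] 7.1 zmax 0.101
  body px [169. 230.] 113 rect [ 0.3298 -0.0273] [0.0539 0.0219] 22.9 zmax 0.056
  body px [257. 275.] 601 rect [ 0.5079 -0.2161] [0.0989 0.0542] 10.1 zmax 0.1
  body px [254. 330.] 682 rect [ 0.4757 -0.3488] [0.0998 0.0536] 6.1 zmax 0.099
  body px [181. 330.] 458 rect [ 0.3358 -0.3306] [0.0701 0.1089] 0.6 zmax 0.053
```

```bash
python3 -m inch '[[-0.2,0.09,0.2,0,0,0,1],[-0.371,0.166,0.45,0,0,0,1],[-0.371,0.166,0.65,0,0,0,1],[-0.371,0.166,0.8,0,0,0,1],[-0.371,0.166,0.93,0,0,0,1],[-0.371,0.166,1,0,0,0,1],[-0.371,0.166,1,0,0,0,1],[-0.371,0.166,1,0,0,0,0],[-0.371,0.166,1,0,0,0,0],[-0.371,0.166,1,0,0,0,0],[-0.371,0.166,1,0,0,0,0],[-0.371,0.166,1,0,0,0,0]]' 100
```

```text
clock: 4.08
position: [0.5673, -0.0987, 0.0808]
tool_rot: [3.141, 0.0, 1.683]
force: [-0.9, 0.3, 7.6]
grip_width: 0.0105
finger_force: 98.0
```

```bash
python3 -m inch '[[0,0,-0.1,0,0,0,0],[0,0,-0.25,0,0,0,0],[0,0,-0.45,0,0,0,0],[0,0,-0.65,0,0,0,0],[0,0,-0.85,0,0,0,0],[0,0,-0.99,0,0,0,0],[0,0,-0.99,0,0,0,0]]'
python3 - <<'E'
from h import *
print(bot.observe()['qpos'].round(2)); grab('side','s1.png')
E
```

```text
clock: 4.95
position: [0.5677, -0.0988, 0.28]
tool_rot: [3.139, 0.0, 1.683]
force: [-0.4, 0.0, -2.8]
grip_width: 0.011
finger_force: 97.6
[-0.29  0.45  0.51  1.72 -0.25  1.03  0.42]
```

View pics/s1.png

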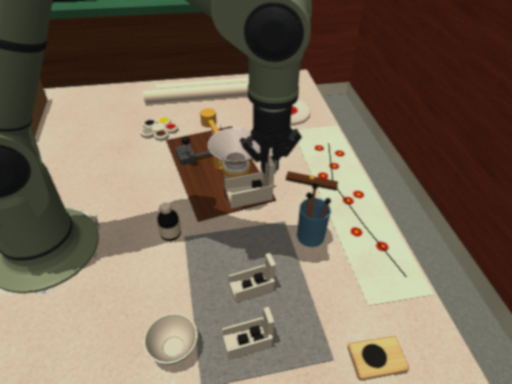

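Scoop 1 is held level at (250,185) with the other two untouched on the mat. I'll fit a quick kinematic model to choose a pouring heading that's reachable.

```bash
cat > kin.py <<'E'
from h import *
import itertools
from scipy.optimize import least_squares
D=[([-1.39820891,.52196171,-.03636243,1.59991334,.02119747,1.02111827,-.11281634],[.15020057,.60640119,.24779182],[-3.14057794,0,2.89880629]),
([-.71,.17,.31,1.99,-.06,.98,.33],[.4254,.1343,.3002],[-3.141,0,2.269]),
([-.44,.36,.5,1.84,-.21,.99,.26],[.5258,-.0271,.2798],[-3.141,0,1.685]),
([-.29,.45,.51,1.72,-.25,1.03,.42],[.5677,-.0988,.28],[3.139,0,1.683])]
lo=np.array([-2.91,-.3,-1.5,.17,-1.26,.16,-2.52]);hi=np.array([2.91,2.13,1.42,2.43,4.41,1.93,2.52])
def fk(q,L,S):
    R=Rn.identity();p=np.array([0,0,L[0]])
    for i,(ax,l) in enumerate(zip('zyzyzyz',[0,0,L[1],0,L[2],0,L[3]])):
        R=R*Rn.from_euler(ax,S[i]*q[i]+(L[4] if i==6 else 0)+(L[5] if i==0 else 0)); p=p+R.apply([0,0,l])
    return p,R
def fit():
    best=None
    for s in itertools.product([1,-1],repeat=3):
        S=[-1,1,s[0],1,s[1],1,s[2]]
        for o in(0,np.pi/2,np.pi,-np.pi/2):
            def e(L):
                r=[]
                for q,p,t in D:
                    a,b=fk(q,L,S); r+=list(a-p)+list((b.inv()*Rn.from_euler('xyz',t)).as_rotvec()*.2)
                return r
            m=least_squares(e,[.34,.42,.4,.25,o,0])
            if best is None or m.cost<best[0]: best=(m.cost,m.x,S)
    return best
if __name__=='__main__':
    c,L,S=fit(); print(c,L.round(4),S)
    F=np.array([.521,.112,.31]); q0=np.array(bot.observe()['qpos'])
    for phi in np.arange(-.4,2.4,.2):
        H=np.array([np.cos(phi),np.sin(phi),0]); out=[];q=q0
        for th in(0,20,40,60,72):
            R=down(phi)*Rn.from_rotvec([-np.radians(th),0,0]); t=np.radians(th)
            p=F-H*(-.094*np.cos(t)+.063*np.sin(t))
            bb=None
            for st in [q]+[lo+(hi-lo)*np.random.default_rng(i).random(7) for i in range(0 if th else 6)]:
                def e(q):
                    a,b=fk(q,L,S); return np.r_[(a-p)*10,(b.inv()*R).as_rotvec()*2,.02*(q-q0)]
                m=least_squares(e,np.clip(st,lo+.03,hi-.03),bounds=(lo+.02,hi-.02))
                if bb is None or m.cost<bb.cost: bb=m
            q=bb.x; out.append(round(np.linalg.norm(fk(q,L,S)[0]-p)*1000))
        print(round(phi,1),out,q.round(2))
E
python3 kin.py
```

```text
0.00013847524397333163 [ 0.5268  0.5265  0.4275  0.508   1.4681 -0.1032] [-1, 1, -1, 1, -1, 1, -1]
-0.4 [0, 0, 0, 6, 4] [-2.45  1.66  1.4   2.41 -0.81  0.46 -1.1 ]
-0.2 [0, 0, 2, 18, 18] [-2.51  1.75  1.35  2.41 -0.84  0.46 -1.11]
0.0 [0, 0, 6, 29, 31] [-2.64  1.91  1.2   2.41 -0.85  0.44 -1.26]
0.2 [0, 0, 8, 36, 41] [-2.89  2.07  0.65  2.41 -0.14  0.28 -2.5 ]
0.4 [0, 0, 7, 30, 32] [ 1.95  1.76 -1.05  2.41  0.27  0.3   1.69]
0.6 [0, 0, 3, 19, 20] [ 1.82  1.55 -1.18  2.41  0.19  0.31  1.58]
0.8 [0, 0, 0, 8, 6] [ 1.77  1.45 -1.23  2.41  0.17  0.32  1.56]
1.0 [0, 0, 0, 0, 0] [ 1.67  1.35 -1.2   2.28 -0.05  0.49  1.78]
1.2 [0, 0, 0, 0, 0] [ 1.19  0.95 -0.62  2.05 -0.75  1.01  2.5 ]
1.4 [0, 0, 0, 0, 0] [ 0.91  0.94 -0.39  1.82 -0.74  1.3   2.5 ]
1.6 [0, 0, 0, 0, 0] [ 0.72  0.99 -0.28  1.59 -0.69  1.51  2.46]
1.8 [0, 0, 0, 0, 0] [ 0.62  1.09 -0.32  1.34 -0.58  1.67  2.37]
2.0 [0, 0, 0, 0, 0] [ 0.5   1.19 -0.34  1.09 -0.51  1.86  2.32]
2.2 [0, 0, 0, 0, 4] [ 0.6   1.4  -0.98  0.91 -0.01  1.91  2.  ]
```

```bash
cat > track.py <<'E'
from kin import *
c,L,S=fit(); q0=np.array(bot.observe()['qpos'])
def solve(p,R,q):
    e=lambda x:np.r_[(fk(x,L,S)[0]-p)*10,(fk(x,L,S)[1].inv()*R).as_rotvec()*2,.01*(x-q)]
    m=least_squares(e,np.clip(q,lo+.03,hi-.03),bounds=(lo+.02,hi-.02)); return m.x
def path(phi,flip,phi0=.11,p0=np.array([.567,-.098,.28]),z=.31,q=q0):
    F=np.array([.521,.112,z]); err=0; mx=0
    Z=Rn.from_rotvec([0,0,np.pi*flip]); sg=-1 if not flip else 1
    if flip: q=q.copy(); q[6]+= np.pi if q[6]<-.6 else -np.pi; 
    if not lo[6]<q[6]<hi[6]: return None
    def pose(th,ph):
        t=np.radians(th);H=np.array([np.cos(ph),np.sin(ph),0])
        return F-H*(-.094*np.cos(t)+.063*np.sin(t)), down(ph)*Z*Rn.from_rotvec([sg*t,0,0])
    w=[]; pe=pose(0,phi)[0]
    for a in np.linspace(0,1,12): w.append((p0+(pe-p0)*a,down(phi0+(phi-phi0)*a)*Z))
    for th in range(5,76,5): w.append(pose(th,phi))
    for p,R in w:
        qn=solve(p,R,q); mx=max(mx,abs(qn-q).max()); q=qn; err=max(err,np.linalg.norm(fk(q,L,S)[0]-p)*1000)
    return round(err,1),round(mx,2),q.round(2)
if __name__=='__main__':
    for fl in(0,1):
        for phi in np.arange(-2.2,2.5,.3): print(fl,round(phi,1),path(phi,fl))
E
python3 track.py
```

```text
0 -2.2 (np.float64(30.1), np.float64(0.34), array([-1.09,  1.27,  0.85,  0.91,  0.  ,  1.91, -2.41]))
0 -1.9 (np.float64(14.0), np.float64(0.19), array([-1.22,  1.39,  0.98,  0.91,  0.  ,  1.91, -2.24]))
0 -1.6 (np.float64(0.0), np.float64(0.16), array([-1.35,  1.44,  1.03,  1.  ,  0.03,  1.83, -2.15]))
0 -1.3 (np.float64(0.0), np.float64(0.14), array([-1.65,  1.37,  1.06,  1.4 ,  0.07,  1.46, -2.12]))
0 -1.0 (np.float64(0.0), np.float64(0.14), array([-1.94,  1.34,  1.09,  1.77,  0.11,  1.09, -2.11]))
0 -0.7 (np.float64(0.0), np.float64(0.17), array([-2.21,  1.36,  1.14,  2.12,  0.12,  0.7 , -2.1 ]))
0 -0.4 (np.float64(6.1), np.float64(0.24), array([-2.42,  1.45,  1.15,  2.41,  0.08,  0.33, -2.08]))
0 -0.1 (np.float64(25.5), np.float64(0.55), array([-2.49,  1.59,  0.97,  2.41,  0.33,  0.34, -2.5 ]))
0 0.2 (np.float64(43.1), np.float64(2.58), array([-2.89,  2.05,  0.65,  2.41, -0.14,  0.29, -2.5 ]))
0 0.5 (np.float64(27.0), np.float64(0.68), array([ 1.84,  1.58, -0.91,  2.41, -0.5 ,  0.36,  2.5 ]))
0 0.8 (np.float64(7.7), np.float64(0.96), array([ 1.7 ,  1.29, -0.98,  2.41, -0.68,  0.42,  2.5 ]))
0 1.1 (np.float64(0.0), np.float64(0.47), array([ 1.37,  1.06, -0.76,  2.15, -0.71,  0.86,  2.5 ]))
0 1.4 (np.float64(0.0), np.float64(0.21), array([ 0.95,  1.  , -0.42,  1.8 , -0.72,  1.32,  2.5 ]))
0 1.7 (np.float64(0.0), np.float64(0.15), array([ 0.59,  1.07, -0.15,  1.43, -0.73,  1.69,  2.5 ]))
0 2.0 (np.float64(0.0), np.float64(0.21), array([ 0.5 ,  1.24, -0.31,  1.03, -0.54,  1.91,  2.33]))
0 2.3 (np.float64(12.7), np.float64(0.43), array([ 0.59,  1.4 , -0.98,  0.91, -0.  ,  1.91,  2.02]))
1 -2.2 None
1 -1.9 None
1 -1.6 None
1 -1.3 None
1 -1.0 None
1 -0.7 None
1 -0.4 None
1 -0.1 None
1 0.2 None
1 0.5 None
1 0.8 None
1 1.1 None
1 1.4 None
1 1.7 None
1 2.0 None
1 2.3 None
```

```bash
cat > pour.py <<'E'
from h import *
def pose(th,ph,z,off=.012,F=(.521,.112),ax=.094,az=.063):
    t=np.radians(th);H=np.array([np.cos(ph),np.sin(ph)])
    return np.r_[np.array(F)+H*(off+ax*np.cos(t)-az*np.sin(t)),z], down(ph)*Rn.from_rotvec([-t,0,0])
E
python3 - <<'E'
from pour import *
p,R=pose(0,-1.2,.305); print(p); to(p,R)
import track as T
qs=bot.observe()['qpos']
E
```

```text
[0.55940992 0.01320386 0.305     ]
[ 0.559  0.024 -0.132] [ 0.    -0.     0.835] dist mm 115 deg 75
```

```bash
python3 -m inch '[[0.03,0,-0.12,0,0,0.1,0],[0.12,0,-0.14,0,0,0.2,0],[0.19,0.01,-0.14,0,0,0.3,0],[0.26,0.01,-0.14,0,0,0.4,0],[0.33,0.02,-0.14,0,0,0.5,0],[0.4,0.02,-0.14,0,0,0.6,0],[0.46,0.02,-0.14,0,0,0.7,0],[0.52,0.024,-0.132,0,0,0.79,0],[0.559,0.024,-0.132,0,0,0.835,0],[0.559,0.024,-0.132,0,0,0.835,0],[0.559,0.024,-0.132,0,0,0.835,0]]'
python3 - <<'E'
from pour import *
print(bot.observe()['qpos'].round(2))
b=bot.observe()
for th in range(10,81,10):
    to(*pose(th,-1.2,.305 if th<60 else .298),base=b)
E
```

```text
clock: 6.38
position: [0.5592, 0.0126, 0.3041]
tool_rot: [3.141, 0.001, 0.373]
force: [0.1, -0.5, -1.9]
grip_width: 0.0108
finger_force: 97.8
[-0.72  0.48  0.86  1.74 -0.4   1.11 -0.93]
[ 0.002 -0.064 -0.004] [-0.111  0.     0.001] dist mm 13 deg 10
[ 0.003 -0.138 -0.004] [-0.222  0.     0.001] dist mm 28 deg 20
[ 0.003 -0.223 -0.004] [-0.333  0.     0.001] dist mm 45 deg 30
[ 0.003 -0.315 -0.004] [-0.444  0.     0.001] dist mm 63 deg 40
[ 0.003 -0.412 -0.004] [-0.555 -0.     0.001] dist mm 82 deg 50
[ 0.003 -0.51   0.031] [-0.667 -0.     0.001] dist mm 102 deg 60
[ 0.004 -0.608  0.031] [-0.778 -0.     0.001] dist mm 122 deg 70
[ 0.004 -0.701  0.031] [-0.889 -0.     0.001] dist mm 140 deg 80
```

```bash
python3 -m inch '[[0,-0.064,0,-0.111,0,0,0],[0,-0.138,0,-0.222,0,0,0],[0,-0.18,0,-0.28,0,0,0],[0,-0.223,0,-0.333,0,0,0],[0,-0.27,0,-0.39,0,0,0],[0,-0.315,0,-0.444,0,0,0],[0,-0.36,0,-0.5,0,0,0],[0,-0.412,0,-0.555,0,0,0],[0,-0.46,0.02,-0.61,0,0,0],[0,-0.51,0.031,-0.667,0,0,0],[0,-0.56,0.031,-0.72,0,0,0],[0,-0.608,0.031,-0.778,0,0,0],[0,-0.628,0.031,-0.8,0,0,0],[0,-0.628,0.031,-0.8,0,0,0],[0,-0.628,0.031,-0.8,0,0,0],[0,-0.628,0.031,-0.8,0,0,0]]'
python3 - <<'E'
from pour import *
print(bot.observe()['qpos'].round(2)); grab('side','s2.png'); to(*pose(72,-1.2,.298))
E
```

```text
clock: 8.38
position: [0.5139, 0.1295, 0.2988]
tool_rot: [1.887, -0.001, 0.37]
force: [-0.5, -0.2, -2.4]
grip_width: 0.0105
finger_force: 98.2
[-1.59  1.21  1.31  1.89  0.13  0.94 -1.78]
[ 0.001 -0.004  0.002] [-0.001 -0.    -0.   ] dist mm 1 deg 0
```

View pics/s2.png

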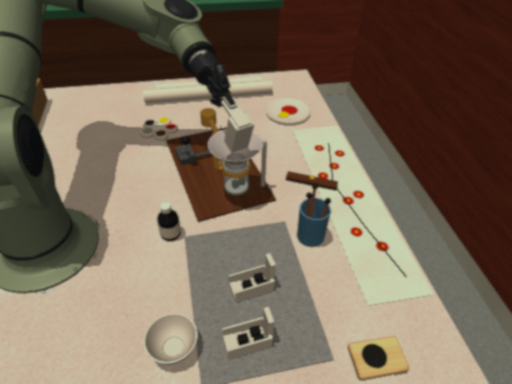

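The scoop is tipped into the funnel at (237,140), with nothing spilled on the base. I'll level it, lift it back and check the jar.

```bash
python3 - <<'E'
from pour import *
b=bot.observe()
for th in (60,50,40,30,20,10,0): to(*pose(th,-1.2,.305),base=b)
E
```

```text
[0.001 0.066 0.102] [ 0.132 -0.    -0.   ] dist mm 24 deg 12
[0.001 0.097 0.195] [ 0.243 -0.    -0.   ] dist mm 44 deg 22
[0.001 0.127 0.287] [ 0.354 -0.    -0.   ] dist mm 63 deg 32
[0.001 0.155 0.375] [ 0.466 -0.    -0.   ] dist mm 81 deg 42
[0.001 0.181 0.455] [ 0.577 -0.    -0.   ] dist mm 98 deg 52
[0.001 0.204 0.526] [ 0.688 -0.    -0.   ] dist mm 113 deg 62
[0.001 0.224 0.584] [ 0.799 -0.    -0.   ] dist mm 125 deg 72
```

```bash
python3 -m inch '[[0,0.066,0.102,0.11,0,0,0],[0,0.097,0.195,0.22,0,0,0],[0,0.127,0.287,0.33,0,0,0],[0,0.155,0.375,0.44,0,0,0],[0,0.181,0.455,0.55,0,0,0],[0,0.204,0.526,0.66,0,0,0],[0,0.224,0.584,0.77,0,0,0],[0,0.224,0.584,0.799,0,0,0],[0,0.224,0.584,0.799,0,0,0]]'
python3 - <<'E'
from pour import *
to([.567,-.099,.28],down(.11)); print(bot.observe()['qpos'].round(2))
f=grab('side'); cv2.imwrite('pics/j1.png',cv2.resize(f['img'][110:220,160:290],(780,660*600//660),interpolation=cv2.INTER_CUBIC)[...,::-1])
E
```

```text
clock: 9.55
position: [0.5591, 0.0108, 0.3058]
tool_rot: [3.14, -0.001, 0.367]
force: [0.2, 0.3, -2.8]
grip_width: 0.0107
finger_force: 98.1
[-0.16   0.526  0.129] [ 0.001 -0.    -0.837] dist mm 113 deg 75
[-0.7   0.47  0.82  1.74 -0.38  1.1  -0.96]
```

View pics/j1.png

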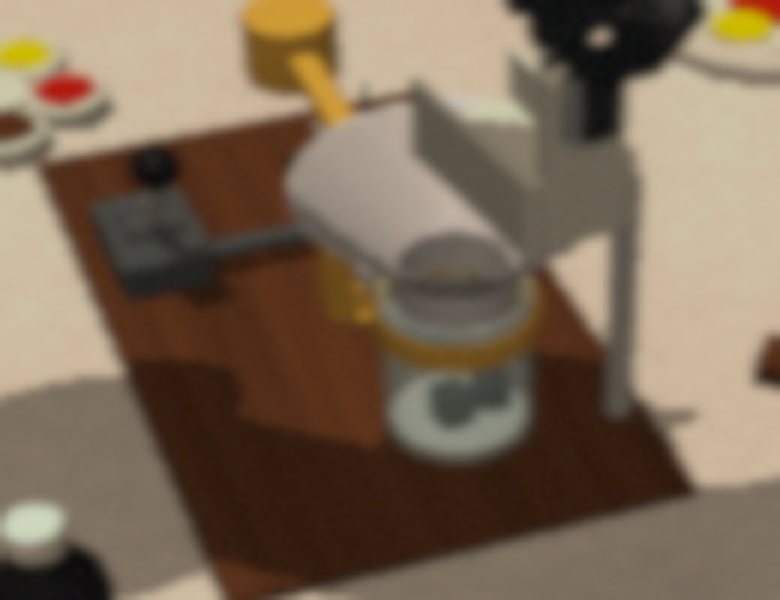

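The crop shows two pieces in the jar (about (455,400) and (492,390)), and the scoop trough is empty. Setting it back on the mat.

```bash
python3 -m inch '[[-0.02,0.06,0,0,0,-0.1,0],[-0.04,0.12,0,0,0,-0.21,0],[-0.06,0.18,0.02,0,0,-0.32,0],[-0.08,0.25,0.05,0,0,-0.43,0],[-0.1,0.32,0.08,0,0,-0.54,0],[-0.12,0.4,0.1,0,0,-0.65,0],[-0.15,0.48,0.12,0,0,-0.75,0],[-0.16,0.526,0.129,0,0,-0.837,0],[-0.16,0.526,0.129,0,0,-0.837,0],[-0.16,0.526,0.129,0,0,-0.837,0]]'
python3 -m inch '[[0,0,0.2,0,0,0,0],[0,0,0.45,0,0,0,0],[0,0,0.65,0,0,0,0],[0,0,0.82,0,0,0,0],[0,0,0.93,0,0,0,0],[0,0,0.98,0,0,0,0],[0,0,0.98,0,0,0,0]]'
```

```text
clock: 10.85
position: [0.5675, -0.0948, 0.2793]
tool_rot: [3.141, 0.002, 1.684]
force: [-0.2, 0.4, -2.1]
grip_width: 0.0105
finger_force: 98.0
clock: 11.72
position: [0.5676, -0.0959, 0.0834]
tool_rot: [-3.141, 0.002, 1.686]
force: [0.3, 0.4, -2.2]
grip_width: 0.0104
finger_force: 98.0
```

```bash
python3 -m inch '[[0,0,0.013,0,0,0,0],[0,0,0.013,0,0,0,0],[0,0,0.013,0,0,0,0.3],[0,0,0.013,0,0,0,0.6],[0,0,0.013,0,0,0,1],[0,0,0.013,0,0,0,1],[0,0,-0.1,0,0,0,1],[0,0,-0.35,0,0,0,1],[0,0,-0.6,0,0,0,1],[0,0,-0.75,0,0,0,1],[0,0,-0.75,0,0,0,1]]'
python3 - <<'E'
from h import *
from meas import scoops
for n in('side','top'): print(n); scoops(grab(n))
to([.5515,-.208,.15],down(.19))
E
```

```text
clock: 13.1
position: [0.5684, -0.0962, 0.2355]
tool_rot: [3.137, 0.002, 1.686]
force: [-0.5, -0.1, 0.0]
grip_width: 0.0853
finger_force: 0.0
side
  stem px [300. 208.] 45 med [ 0.6566 -0.073   0.1081] min [ 0.654 -0.087  0.074] max [ 0.681 -0.047  0.112]
  stem px [319. 199.] 12 med [ 0.7139 -0.052   0.1098] min [ 0.704 -0.06   0.108] max [ 0.723 -0.049  0.113]
  stem px [165. 207.] 98 med [ 0.323  -0.0142  0.1092] min [ 0.304 -0.024  0.082] max [0.335 0.006 0.114]
  stem px [329. 213.] 28 med [ 0.7278 -0.102   0.1091] min [ 0.721 -0.111  0.075] max [ 0.733 -0.075  0.111]
  stem px [266. 225.] 97 med [ 0.5644 -0.1047  0.0949] min [ 0.558 -0.115  0.07 ] max [ 0.572 -0.078  0.1  ]
  stem px [270. 262.] 134 med [ 0.5496 -0.2139  0.0944] min [ 0.543 -0.228  0.07 ] max [ 0.559 -0.191  0.1  ]
  stem px [268. 318.] 166 med [ 0.5178 -0.3481  0.0952] min [ 0.512 -0.363  0.07 ] max [ 0.527 -0.325  0.1  ]
  body px [300. 212.] 56 rect [ 0.6645 -0.0648] [0.0483 0.0093] 55.7 zmax 0.112
  body px [165. 207.] 98 rect [ 0.322  -0.0099] [0.026  0.0283] 23.1 zmax 0.114
  body px [257. 240.] 311 rect 
[... 429 characters left out ...]
6] 90.0 zmax 0.054
top
  stem px [335. 182.] 63 med [ 0.5516 -0.2086  0.0947] min [ 0.545 -0.226  0.072] max [ 0.56 -0.19  0.1 ]
  stem px [383. 193.] 66 med [ 0.5192 -0.3416  0.094 ] min [ 0.513 -0.36   0.07 ] max [ 0.527 -0.324  0.101]
  body px [339. 191.] 133 rect [ 0.5189 -0.2329] [0.1042 0.04  ] 33.9 zmax 0.1
  body px [387. 202.] 136 rect [ 0.4854 -0.3649] [0.1068 0.0389] 31.3 zmax 0.101
  body px [328. 207.] 42 rect [ 0.4896 -0.1939] [0.0641 0.0048] 8.7 zmax 0.046
  body px [373. 211.] 73 rect [ 0.4725 -0.3234] [0.0954 0.0086] 3.7 zmax 0.047
  body px [381. 257.] 217 rect [ 0.3365 -0.3307] [0.107  0.0699] 89.6 zmax 0.055
[-0.547 -0.143  0.416] [ 0.     0.001 -0.047] dist mm 140 deg 4
```

```bash
python3 -m inch '[[-0.25,-0.07,0,0,0,-0.03,1],[-0.5,-0.14,0.1,0,0,-0.047,1],[-0.547,-0.143,0.3,0,0,-0.047,1],[-0.547,-0.143,0.5,0,0,-0.047,1],[-0.547,-0.143,0.65,0,0,-0.047,1],[-0.547,-0.143,0.74,0,0,-0.047,1],[-0.547,-0.143,0.775,0,0,-0.047,1],[-0.547,-0.143,0.775,0,0,-0.047,1],[-0.547,-0.143,0.775,0,0,-0.047,0],[-0.547,-0.143,0.775,0,0,-0.047,0],[-0.547,-0.143,0.775,0,0,-0.047,0],[-0.547,-0.143,0.775,0,0,-0.047,0],[-0.547,-0.143,0.775,0,0,-0.047,0]]' 100
python3 -m inch '[[0,0,-0.1,0,0,0,0],[0,0,-0.25,0,0,0,0],[0,0,-0.45,0,0,0,0],[0,0,-0.65,0,0,0,0],[0,0,-0.85,0,0,0,0],[0,0,-0.99,0,0,0,0],[0,0,-0.99,0,0,0,0]]'
python3 - <<'E'
from pour import *
from meas import scoops
print(bot.observe()['qpos'].round(2)); scoops(grab('side')); to([.56,-.06,.305],down(-.4)); to(*pose(0,-1.2,.305))
E
```

```text
clock: 14.82
position: [0.552, -0.2083, 0.079]
tool_rot: [3.141, 0.002, 1.76]
force: [-1.2, 0.5, 7.0]
grip_width: 0.0107
finger_force: 98.0
clock: 15.7
position: [0.5522, -0.2084, 0.2795]
tool_rot: [3.138, 0.003, 1.76]
force: [0.0, -0.3, -4.2]
grip_width: 0.0112
finger_force: 97.7
[-0.06  0.47  0.47  1.68 -0.24  1.04  0.67]
  stem px [300. 209.] 49 med [ 0.656  -0.0735  0.1081] min [ 0.654 -0.09   0.072] max [ 0.682 -0.046  0.112]
  stem px [319. 199.] 13 med [ 0.7144 -0.0529  0.1097] min [ 0.705 -0.062  0.108] max [ 0.723 -0.047  0.112]
  stem px [165. 208.] 110 med [ 0.3232 -0.0143  0.1085] min [ 0.301 -0.024  0.076] max [0.342 0.005 0.113]
  stem px [329. 213.] 31 med [ 0.7264 -0.103   0.1081] min [ 0.719 -0.114  0.076] max [ 0.733 -0.073  0.112]
  stem px [268. 318.] 163 med [ 0.5178 -0.3485  0.0953] min [ 0.511 -0.363  0.071] max [ 0.527 -0.324  0.099]
  body px [300. 214.] 70 rect [ 0.6644 -0.0657] [0.0517 0.0096] 58.1 zmax 0.112
  body px [165. 208.] 110 rect [ 0.3202 -0.0095] [0.0289 0.0399] 80.7 zmax 0.113
  body px [170. 230.] 116 rect [ 0.3289 -0.028 ] [0.0539 0.0225] 19.8 zmax 0.053
  body px [252. 248.] 186 rect [ 0.5239 -0.1201] [0.1    0.0175] 8.8 zmax 0.048
  body px [254. 330.] 688 rect [ 0.4757 -0.3486] [0.0998 0.0539] 6.2 zmax 0.099
  body px [180. 330.] 470 rect [ 0.3357 -0.3309] [0.0701 0.1078] 0.6 zmax 0.054
[ 0.719  0.18  -0.137] [0.002 0.001 0.375] dist mm 151 deg 34
[ 1.079  0.246 -0.138] [0.002 0.    0.884] dist mm 223 deg 80
```

```bash
python3 -m inch '[[0.05,0,-0.12,0,0,0.09,0],[0.2,0.03,-0.14,0,0,0.19,0],[0.35,0.07,-0.14,0,0,0.29,0],[0.5,0.11,-0.14,0,0,0.39,0],[0.65,0.15,-0.14,0,0,0.49,0],[0.78,0.18,-0.14,0,0,0.59,0],[0.88,0.2,-0.14,0,0,0.69,0],[0.96,0.23,-0.14,0,0,0.79,0],[0.99,0.245,-0.138,0,0,0.884,0],[0.99,0.245,-0.138,0,0,0.884,0]]'
python3 - <<'E'
from pour import *
print(bot.observe()['qpos'].round(2))
b=bot.observe()
for th in range(0,81,10):
    to(*pose(th,-1.2,.305 if th<60 else .298),base=b)
E
```

```text
clock: 17.0
position: [0.5621, -0.0037, 0.303]
tool_rot: [3.14, 0.002, 0.373]
force: [0.7, -0.4, -2.3]
grip_width: 0.0105
finger_force: 97.8
[-0.66  0.47  0.81  1.73 -0.38  1.1  -0.93]
[ 0.018 -0.084 -0.01 ] [0.001 0.001 0.001] dist mm 17 deg 0
[ 0.018 -0.146 -0.01 ] [-0.11   0.001  0.001] dist mm 29 deg 10
[ 0.019 -0.22  -0.011] [-0.221  0.001  0.002] dist mm 44 deg 20
[ 0.019 -0.304 -0.011] [-0.332  0.001  0.002] dist mm 61 deg 30
[ 0.019 -0.396 -0.011] [-0.443  0.001  0.002] dist mm 79 deg 40
[ 0.019 -0.493 -0.011] [-0.554  0.001  0.002] dist mm 99 deg 50
[ 0.019 -0.592  0.024] [-0.666  0.     0.002] dist mm 118 deg 60
[ 0.02  -0.689  0.024] [-0.777  0.     0.002] dist mm 138 deg 70
[ 0.02  -0.782  0.023] [-0.888  0.     0.002] dist mm 157 deg 80
```

```bash
python3 -m inch '[[0.018,-0.084,-0.01,0,0,0,0],[0.018,-0.146,-0.01,-0.11,0,0,0],[0.018,-0.22,-0.01,-0.221,0,0,0],[0.018,-0.26,-0.01,-0.28,0,0,0],[0.018,-0.304,-0.01,-0.332,0,0,0],[0.018,-0.35,-0.01,-0.39,0,0,0],[0.018,-0.396,-0.01,-0.443,0,0,0],[0.018,-0.44,-0.01,-0.5,0,0,0],[0.018,-0.493,-0.01,-0.554,0,0,0],[0.018,-0.54,0.01,-0.61,0,0,0],[0.018,-0.592,0.024,-0.666,0,0,0],[0.018,-0.64,0.024,-0.72,0,0,0],[0.018,-0.689,0.024,-0.777,0,0,0],[0.018,-0.709,0.024,-0.8,0,0,0],[0.018,-0.709,0.024,-0.8,0,0,0],[0.018,-0.709,0.024,-0.8,0,0,0],[0.018,-0.709,0.024,-0.8,0,0,0]]'
python3 - <<'E'
from pour import *
b=bot.observe()
for th in (60,50,40,30,20,10,0): to(*pose(th,-1.2,.305),base=b)
E
```

```text
clock: 19.12
position: [0.5145, 0.1286, 0.2991]
tool_rot: [1.885, -0.0, 0.371]
force: [-0.3, 0.2, -1.5]
grip_width: 0.0108
finger_force: 98.2
[0.    0.062 0.097] [ 0.133  0.    -0.   ] dist mm 23 deg 12
[0.    0.093 0.191] [ 0.244 -0.    -0.   ] dist mm 42 deg 22
[0.    0.123 0.283] [ 0.355 -0.    -0.   ] dist mm 62 deg 32
[0.    0.151 0.37 ] [ 0.466 -0.    -0.   ] dist mm 80 deg 42
[0.    0.177 0.45 ] [ 0.578 -0.    -0.   ] dist mm 97 deg 52
[0.    0.2   0.521] [ 0.689 -0.    -0.   ] dist mm 112 deg 62
[0.    0.219 0.58 ] [ 0.8 -0.  -0. ] dist mm 124 deg 72
```

```bash
python3 -m inch '[[0,0.066,0.102,0.11,0,0,0],[0,0.097,0.195,0.22,0,0,0],[0,0.127,0.287,0.33,0,0,0],[0,0.155,0.375,0.44,0,0,0],[0,0.181,0.455,0.55,0,0,0],[0,0.204,0.526,0.66,0,0,0],[0,0.224,0.584,0.77,0,0,0],[0,0.224,0.584,0.8,0,0,0],[0,0.224,0.584,0.8,0,0,0]]'
python3 - <<'E'
from pour import *
from meas import scoops
to([.552,-.208,.28],down(.19)); to([.56,-.1,.28],down(-.4))
f=grab('side'); g=grab('top'); scoops(g)
a=cv2.resize(f['img'][110:220,160:290],(600,508),interpolation=cv2.INTER_CUBIC)
b=cv2.resize(g['img'][160:225,170:420],(600,156)) 
cv2.imwrite('pics/j2.png',np.hstack([a[:, :]])[...,::-1])
E
```

```text
clock: 20.25
position: [0.5598, 0.0097, 0.3064]
tool_rot: [3.14, -0.002, 0.366]
force: [-0.7, -0.5, -1.2]
grip_width: 0.0103
finger_force: 98.0
[-0.427  1.002  0.133] [ 0.002 -0.    -0.888] dist mm 219 deg 80
[-0.196  0.512  0.133] [ 0.001 -0.001 -0.512] dist mm 113 deg 46
  stem px [301. 131.] 22 med [ 0.6977 -0.1173  0.1078] min [ 0.672 -0.12   0.097] max [ 0.722 -0.109  0.114]
  stem px [294. 178.] 63 med [ 0.5658 -0.0949  0.0954] min [ 0.559 -0.112  0.077] max [ 0.573 -0.077  0.103]
  stem px [384. 193.] 67 med [ 0.5188 -0.342   0.0947] min [ 0.513 -0.36   0.071] max [ 0.528 -0.323  0.1  ]
  stem px [264. 266.] 84 med [ 0.3238 -0.0072  0.1083] min [ 0.309 -0.02   0.081] max [0.337 0.005 0.114]
  body px [295. 189.] 184 rect [ 0.5231 -0.0998] [0.0994 0.0522] 6.4 zmax 0.103
  body px [387. 202.] 135 rect [ 0.4849 -0.3644] [0.1066 0.0381] 30.8 zmax 0.1
  body px [373. 211.] 75 rect [ 0.4727 -0.3252] [0.0956 0.0097] 4.5 zmax 0.05
  body px [380. 257.] 209 rect [ 0.3366 -0.3301] [0.1072 0.0698] 89.9 zmax 0.056
  body px [264. 266.] 84 rect [ 0.3232 -0.0072] [0.025  0.0256] 44.4 zmax 0.114
```

View pics/j2.png

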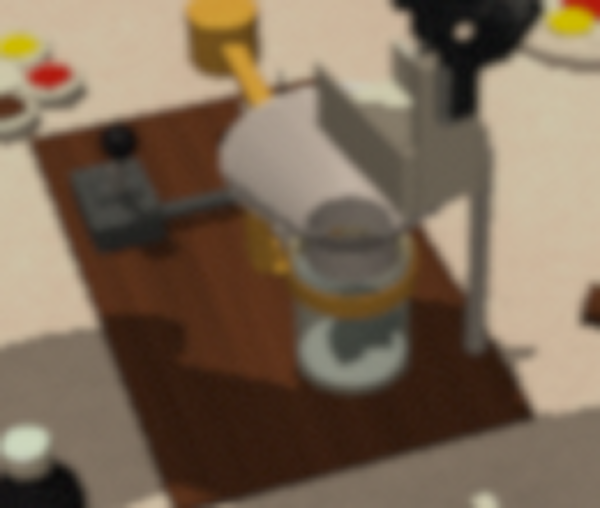

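The jar at (360,340) now holds a larger pile and the funnel looks clear. Putting scoop 2 back.

```bash
python3 -m inch '[[-0.04,0.1,0,0,0,-0.1,0],[-0.09,0.22,0,0,0,-0.2,0],[-0.14,0.34,0.02,0,0,-0.3,0],[-0.19,0.46,0.05,0,0,-0.41,0],[-0.24,0.58,0.08,0,0,-0.52,0],[-0.3,0.7,0.1,0,0,-0.63,0],[-0.35,0.82,0.12,0,0,-0.74,0],[-0.4,0.93,0.133,0,0,-0.84,0],[-0.427,0.995,0.133,0,0,-0.888,0],[-0.427,0.995,0.133,0,0,-0.888,0],[-0.427,0.995,0.133,0,0,-0.888,0]]'
python3 -m inch '[[0,0,0.2,0,0,0,0],[0,0,0.45,0,0,0,0],[0,0,0.65,0,0,0,0],[0,0,0.82,0,0,0,0],[0,0,0.93,0,0,0,0],[0,0,0.99,0,0,0,0],[0,0,0.99,0,0,0,0]]'
```

```text
clock: 21.72
position: [0.5527, -0.2022, 0.279]
tool_rot: [-3.141, 0.002, 1.766]
force: [0.6, 0.5, -1.2]
grip_width: 0.0109
finger_force: 98.0
clock: 22.6
position: [0.5526, -0.2034, 0.081]
tool_rot: [-3.141, 0.001, 1.767]
force: [-0.2, 0.5, -0.6]
grip_width: 0.0111
finger_force: 97.9
```

```bash
python3 -m inch '[[0,0,0.012,0,0,0,0],[0,0,0.012,0,0,0,0],[0,0,0.012,0,0,0,0.3],[0,0,0.012,0,0,0,0.6],[0,0,0.012,0,0,0,1],[0,0,0.012,0,0,0,1],[0,0,-0.1,0,0,0,1],[0,0,-0.35,0,0,0,1],[0,0,-0.6,0,0,0,1],[0,0,-0.75,0,0,0,1],[0,0,-0.75,0,0,0,1]]'
python3 - <<'E'
from h import *
from meas import scoops
for n in('side','top'): print(n); scoops(grab(n))
to([.519,-.3425,.08],down(.105))
E
```

```text
clock: 23.98
position: [0.5533, -0.2041, 0.2334]
tool_rot: [3.138, 0.003, 1.766]
force: [-0.3, -0.4, -1.1]
grip_width: 0.0854
finger_force: 0.0
side
  stem px [300. 209.] 48 med [ 0.656  -0.0741  0.1077] min [ 0.654 -0.091  0.073] max [ 0.682 -0.048  0.112]
  stem px [319. 199.] 13 med [ 0.7142 -0.0539  0.1096] min [ 0.706 -0.06   0.107] max [ 0.724 -0.047  0.113]
  stem px [165. 208.] 110 med [ 0.323  -0.0139  0.1087] min [ 0.301 -0.025  0.076] max [0.342 0.004 0.114]
  stem px [329. 213.] 31 med [ 0.7271 -0.1008  0.109 ] min [ 0.72  -0.112  0.075] max [ 0.733 -0.074  0.112]
  stem px [265. 225.] 104 med [ 0.5632 -0.1018  0.0949] min [ 0.558 -0.115  0.07 ] max [ 0.572 -0.079  0.1  ]
  stem px [269. 261.] 139 med [ 0.5489 -0.2096  0.0939] min [ 0.542 -0.224  0.07 ] max [ 0.559 -0.188  0.1  ]
  stem px [268. 318.] 164 med [ 0.5178 -0.3486  0.0952] min [ 0.512 -0.362  0.07 ] max [ 0.527 -0.324  0.1  ]
  body px [300. 214.] 68 rect [ 0.6638 -0.0665] [0.0508 0.0099] 57.7 zmax 0.112
  body px [165. 208.] 110 rect [ 0.3209 -0.0103] [0.028  0.0399] 84.0 zmax 0.114
  body px [254. 237.] 521 
[... 486 characters left out ...]
tem px [293. 178.] 54 med [ 0.5665 -0.0912  0.094 ] min [ 0.559 -0.11   0.07 ] max [ 0.574 -0.076  0.101]
  stem px [387. 193.] 27 med [ 0.5192 -0.354   0.0934] min [ 0.515 -0.361  0.071] max [ 0.527 -0.346  0.1  ]
  stem px [263. 266.] 51 med [ 0.3263 -0.006   0.1081] min [ 0.313 -0.017  0.102] max [0.335 0.002 0.112]
  body px [290. 180.] 79 rect [ 0.5605 -0.0845] [0.026  0.0503] 40.5 zmax 0.101
  body px [389. 205.] 94 rect [ 0.4803 -0.3695] [0.1    0.0206] 18.3 zmax 0.1
  body px [388. 256.] 154 rect [ 0.3453 -0.354 ] [0.0987 0.0351] 48.8 zmax 0.055
  body px [263. 266.] 51 rect [ 0.3258 -0.0066] [0.017  0.0228] 45.1 zmax 0.112
[-0.648 -0.298  0.755] [0.    0.001 0.058] dist mm 208 deg 5
```

Scoop 3 is unmoved; grasp it.

```bash
python3 -m inch '[[-0.25,-0.11,0,0,0,0.03,1],[-0.5,-0.23,0.05,0,0,0.058,1],[-0.648,-0.298,0.25,0,0,0.058,1],[-0.648,-0.298,0.45,0,0,0.058,1],[-0.648,-0.298,0.62,0,0,0.058,1],[-0.648,-0.298,0.72,0,0,0.058,1],[-0.648,-0.298,0.755,0,0,0.058,1],[-0.648,-0.298,0.755,0,0,0.058,1],[-0.648,-0.298,0.755,0,0,0.058,0],[-0.648,-0.298,0.755,0,0,0.058,0],[-0.648,-0.298,0.755,0,0,0.058,0],[-0.648,-0.298,0.755,0,0,0.058,0],[-0.648,-0.298,0.755,0,0,0.058,0]]' 100
python3 -m inch '[[0,0,-0.1,0,0,0,0],[0,0,-0.25,0,0,0,0],[0,0,-0.45,0,0,0,0],[0,0,-0.65,0,0,0,0],[0,0,-0.85,0,0,0,0],[0,0,-0.99,0,0,0,0],[0,0,-0.99,0,0,0,0]]'
python3 - <<'E'
from pour import *
from meas import scoops
print(bot.observe()['qpos'].round(2)); to([.55,-.15,.305],down(-.4))
E
```

```text
clock: 25.7
position: [0.5196, -0.3429, 0.0809]
tool_rot: [3.14, 0.002, 1.675]
force: [0.2, 1.0, 6.0]
grip_width: 0.0107
finger_force: 98.2
clock: 26.58
position: [0.5195, -0.343, 0.2813]
tool_rot: [3.138, 0.004, 1.675]
force: [0.3, -0.8, -3.7]
grip_width: 0.0111
finger_force: 97.7
[ 0.18  0.52  0.46  1.59 -0.25  1.08  0.81]
[ 0.943  0.252 -0.121] [0.003 0.002 0.321] dist mm 197 deg 29
```

```bash
python3 -m inch '[[0.05,0,-0.11,0,0,0.05,0],[0.25,0.06,-0.121,0,0,0.12,0],[0.45,0.12,-0.121,0,0,0.2,0],[0.65,0.18,-0.121,0,0,0.27,0],[0.85,0.23,-0.121,0,0,0.32,0],[0.943,0.252,-0.121,0,0,0.32,0]]'
python3 - <<'E'
from pour import *
to(*pose(0,-1.2,.305))
E
```

```text
clock: 27.32
position: [0.5495, -0.1471, 0.3016]
tool_rot: [-3.141, 0.001, 1.174]
force: [0.4, -0.8, -3.0]
grip_width: 0.0105
finger_force: 97.8
[ 0.758 -0.264 -0.017] [0.    0.001 0.511] dist mm 161 deg 46
```

```bash
python3 -m inch '[[0.15,-0.05,-0.017,0,0,0.1,0],[0.32,-0.1,-0.017,0,0,0.21,0],[0.48,-0.16,-0.017,0,0,0.32,0],[0.62,-0.21,-0.017,0,0,0.42,0],[0.72,-0.25,-0.017,0,0,0.49,0],[0.758,-0.264,-0.017,0,0,0.511,0],[0.758,-0.264,-0.017,0,0,0.511,0]]'
python3 - <<'E'
from pour import *
print(bot.observe()['qpos'].round(2))
b=bot.observe()
for th in (0,10,30,50,60,70):
    to(*pose(th,-1.2,.305 if th<60 else .298),base=b)
E
```

```text
clock: 28.2
position: [0.5595, 0.0107, 0.3051]
tool_rot: [3.14, 0.001, 0.371]
force: [0.1, -0.2, -3.0]
grip_width: 0.0106
finger_force: 97.8
[-0.67  0.45  0.77  1.73 -0.35  1.1  -0.98]
[ 0.004 -0.012  0.001] [0.001 0.001 0.   ] dist mm 3 deg 0
[ 0.004 -0.074  0.001] [-0.11   0.001  0.   ] dist mm 15 deg 10
[ 0.004 -0.232  0.   ] [-0.332  0.     0.   ] dist mm 46 deg 30
[ 0.004 -0.421 -0.   ] [-0.554  0.     0.001] dist mm 84 deg 50
[ 0.005 -0.52   0.035] [-0.666  0.     0.001] dist mm 104 deg 60
[ 0.005 -0.617  0.035] [-0.777  0.     0.001] dist mm 124 deg 70
```

```bash
python3 -m inch '[[0,-0.074,0,-0.111,0,0,0],[0,-0.147,0,-0.222,0,0,0],[0,-0.19,0,-0.28,0,0,0],[0,-0.232,0,-0.333,0,0,0],[0,-0.28,0,-0.39,0,0,0],[0,-0.324,0,-0.444,0,0,0],[0,-0.37,0,-0.5,0,0,0],[0,-0.421,0,-0.555,0,0,0],[0,-0.47,0.02,-0.61,0,0,0],[0,-0.52,0.035,-0.667,0,0,0],[0,-0.57,0.035,-0.72,0,0,0],[0,-0.617,0.035,-0.778,0,0,0],[0,-0.637,0.035,-0.8,0,0,0],[0,-0.637,0.035,-0.8,0,0,0],[0,-0.637,0.035,-0.8,0,0,0],[0,-0.637,0.035,-0.8,0,0,0]]'
python3 -m inch '[[0,0.066,0.102,0.11,0,0,0],[0,0.097,0.195,0.22,0,0,0],[0,0.127,0.287,0.33,0,0,0],[0,0.155,0.375,0.44,0,0,0],[0,0.181,0.455,0.55,0,0,0],[0,0.204,0.526,0.66,0,0,0],[0,0.224,0.584,0.77,0,0,0],[0,0.224,0.584,0.8,0,0,0],[0,0.224,0.584,0.8,0,0,0]]'
python3 - <<'E'
from pour import *
to([.55,-.15,.29],down(-.3))
f=grab('side'); g=grab('top')
a=cv2.resize(f['img'][110:220,160:290],(600,508),interpolation=cv2.INTER_CUBIC)
cv2.imwrite('pics/j3.png',a[...,::-1])
E
```

```text
clock: 30.2
position: [0.5138, 0.1288, 0.2987]
tool_rot: [1.885, -0.001, 0.369]
force: [-0.6, -0.3, -1.2]
grip_width: 0.0102
finger_force: 98.4
clock: 31.32
position: [0.5589, 0.0099, 0.3059]
tool_rot: [3.14, -0.001, 0.365]
force: [-0.9, 0.1, -3.2]
grip_width: 0.0106
finger_force: 98.3
[-0.327  0.731  0.08 ] [ 0.001 -0.    -0.577] dist mm 161 deg 52
```

View pics/j3.png

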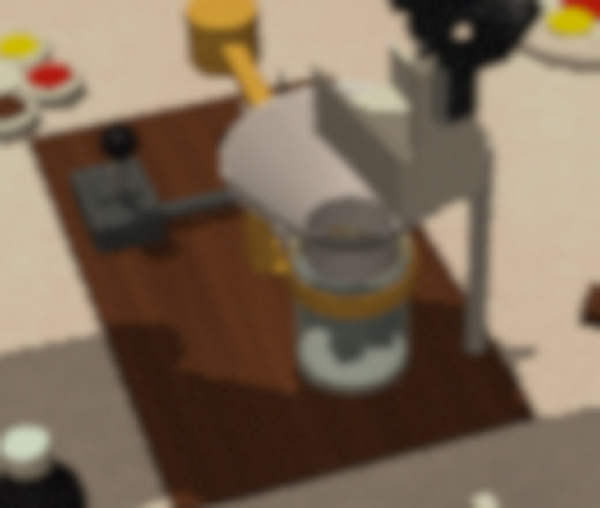

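The jar pile at (355,330) has grown and the visible part of the scoop floor is empty. Returning it.

```bash
python3 -m inch '[[-0.05,0.12,0,0,0,-0.1,0],[-0.1,0.25,0.02,0,0,-0.2,0],[-0.16,0.38,0.04,0,0,-0.31,0],[-0.23,0.5,0.06,0,0,-0.42,0],[-0.29,0.63,0.08,0,0,-0.52,0],[-0.327,0.731,0.08,0,0,-0.577,0],[-0.327,0.731,0.08,0,0,-0.577,0]]'
python3 - <<'E'
from pour import *
to([.519,-.343,.28],down(.105))
E
```

```text
clock: 32.3
position: [0.5505, -0.1474, 0.2891]
tool_rot: [3.14, 0.003, 1.277]
force: [-0.3, 0.0, -2.4]
grip_width: 0.0106
finger_force: 98.2
[-0.982  0.133  0.049] [ 0.     0.002 -0.254] dist mm 198 deg 23
```

```bash
python3 -m inch '[[-0.2,0.03,0.01,0,0,-0.07,0],[-0.45,0.06,0.02,0,0,-0.15,0],[-0.7,0.1,0.04,0,0,-0.22,0],[-0.9,0.12,0.049,0,0,-0.254,0],[-0.982,0.133,0.049,0,0,-0.254,0],[-0.982,0.133,0.049,0,0,-0.254,0],[-0.982,0.133,0.049,0,0,-0.254,0]]'
python3 -m inch '[[0,0,0.2,0,0,0,0],[0,0,0.45,0,0,0,0],[0,0,0.65,0,0,0,0],[0,0,0.82,0,0,0,0],[0,0,0.93,0,0,0,0],[0,0,0.99,0,0,0,0],[0,0,0.99,0,0,0,0]]'
```

```text
clock: 33.17
position: [0.5201, -0.3407, 0.2796]
tool_rot: [3.141, 0.001, 1.677]
force: [0.8, 1.1, -2.4]
grip_width: 0.0113
finger_force: 98.2
clock: 34.05
position: [0.5202, -0.3421, 0.0819]
tool_rot: [3.141, 0.002, 1.676]
force: [-0.7, -1.2, -1.9]
grip_width: 0.0106
finger_force: 98.9
```

```bash
python3 -m inch '[[0,0,0.012,0,0,0,0],[0,0,0.012,0,0,0,0],[0,0,0.012,0,0,0,0.3],[0,0,0.012,0,0,0,0.6],[0,0,0.012,0,0,0,1],[0,0,0.012,0,0,0,1],[0,0,-0.1,0,0,0,1],[0,0,-0.4,0,0,0,1],[0,0,-0.7,0,0,0,1],[0,0,-0.97,0,0,0,1],[0,0,-0.97,0,0,0,1]]'
python3 -m inch '[[0.3,0,0,0,0,0,0],[0.6,0,0,0,0,0,0],[0.9,0,0,0,0,0,0],[0.99,0,0,0,0,0,0]]'
python3 -m inch '[[0.2,-0.5,0,0,0,0,0],[0.4,-0.7,0,0,0,0,0],[0.6,-0.9,0,0,0,0,0],[0.6,-0.9,0,0,0,0,0],[0.6,-0.9,0,0,0,0,0]]'
python3 - <<'E'
from h import *
from meas import scoops
f=grab('side'); g=grab('top'); scoops(f)
a=cv2.resize(g['img'][150:230,180:420],(780,260),interpolation=cv2.INTER_CUBIC)
b=cv2.resize(f['img'][110:185,160:290],(572,330),interpolation=cv2.INTER_CUBIC)
c=np.zeros((590,780,3),np.uint8); c[:260]=a; c[260:590,:572]=cv2.resize(f['img'][130:205,200:330],(572,330),interpolation=cv2.INTER_CUBIC)
cv2.imwrite('pics/k.png',np.clip(c*1.5,0,255).astype(np.uint8)[...,::-1])
E
```

```text
clock: 35.42
position: [0.5202, -0.3438, 0.2799]
tool_rot: [3.136, 0.005, 1.675]
force: [0.7, -0.0, -0.7]
grip_width: 0.0856
finger_force: 0.0
clock: 35.92
position: [0.4981, -0.1421, 0.2748]
tool_rot: [-3.141, 0.0, 1.679]
force: [1.2, -0.8, -0.2]
grip_width: 0.0124
finger_force: 0.0
clock: 36.55
position: [0.3057, -0.0443, 0.2751]
tool_rot: [3.141, 0.001, 1.677]
force: [0.8, -0.4, -0.4]
grip_width: -0.0001
finger_force: 0.0
  stem px [300. 209.] 47 med [ 0.6566 -0.0736  0.1082] min [ 0.653 -0.089  0.073] max [ 0.681 -0.048  0.112]
  stem px [165. 208.] 103 med [ 0.3225 -0.0138  0.1088] min [ 0.301 -0.023  0.077] max [0.335 0.004 0.113]
  stem px [329. 213.] 27 med [ 0.7283 -0.1014  0.1085] min [ 0.72  -0.112  0.075] max [ 0.734 -0.071  0.112]
  stem px [265. 225.] 106 med [ 0.5632 -0.1016  0.0942] min [ 0.558 -0.116  0.07 ] max [ 0.573 -0.078  0.099]
  stem px [269. 261.] 139 med [ 0.5489 -0.2095  0.0933] min [ 0.542 -0.224  0.07 ] max [ 0.559 -0.187  0.1  ]
  stem px [267. 318.] 160 med [ 0.5169 -0.3484  0.0955] min [ 0.511 -0.362  0.07 ] max [ 0.525 -0.325  0.1  ]
  body px [300. 213.] 65 rect [ 0.6642 -0.0662] [0.0485 0.0095] 56.9 zmax 0.112
  body px [165. 208.] 103 rect [ 0.3191 -0.0079] [0.0275 0.0334] 64.9 zmax 0.113
  body px [254. 237.] 521 rect [ 0.5222 -0.1003] [0.1    0.0565] 5.9 zmax 0.099
  body px [170. 230.] 109 rect [ 0.3303 -0.0269] [0.0546 0.0224] 25.2 zmax 0.053
  body px [257. 274.] 599 rect [ 0.5076 -0.2128] [0.099  0.0556] 11.5 zmax 0.1
  body px [253. 330.] 683 rect [ 0.4744 -0.3484] [0.0996 0.0538] 6.3 zmax 0.1
  body px [181. 330.] 466 rect [ 0.3355 -0.3305] [0.109  0.0707] 90.0 zmax 0.054
```

View pics/k.png

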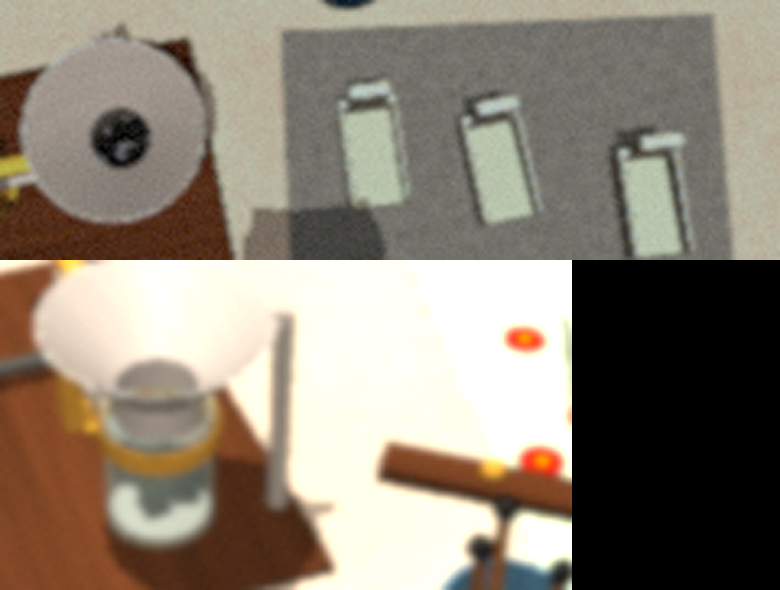

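The picture shows all three scoops empty and upright on the mat, the funnel clear at (120,135) with pieces seen down its neck, and the pile low in the jar at (160,490). Next I'll check the depth in the neck and work out the lever approach.

```bash
cat > lev.py <<'E'
from h import *
P0=np.array([.385,.299]); yb=np.array([-.188,.982])
def lp(s,z): return np.r_[P0+yb*s,z],down(.189)
E
python3 - <<'E'
from lev import *
g=grab('top'); C=cloud(g); d=np.hypot(C[...,0]-.521,C[...,1]-.112)
v,u=np.where((C[...,2]<.15)&(abs(np.arange(512)[None]-216)<9)&(abs(np.arange(384)[:,None]-191)<9))
print('neck heights',np.percentile(C[v,u,2],[0,25,50,75,95,100]).round(3))
to(*lp(-.092,.2)); to(*lp(-.092,.105))
E
```

```text
neck heights [0.03  0.055 0.073 0.116 0.141 0.145]
[1.215 0.603 0.374] [ 0.     0.001 -0.054] dist mm 281 deg 5
[1.216 0.603 0.849] [ 0.     0.001 -0.054] dist mm 320 deg 5
```

```bash
python3 -m inch '[[0.25,0.12,0,0,0,-0.02,0],[0.5,0.25,0,0,0,-0.054,0],[0.75,0.37,0,0,0,-0.054,0],[0.95,0.5,0.1,0,0,-0.054,0],[0.98,0.6,0.25,0,0,-0.054,0],[0.98,0.6,0.25,0,0,-0.054,0]]'
python3 - <<'E'
from lev import *
from meas import cloud
f=grab('side');g=grab('top')
for n,i in(('side',f),('top',g)):
    C=cloud(i); hsv=cv2.cvtColor(i['img'],cv2.COLOR_RGB2HSV)
    m=(hsv[...,2]<70)&(C[...,2]>.088)&(C[...,2]<.125)&(np.hypot(C[...,0]-.392,C[...,1]-.262)<.03)
    Q=C[m]; print(n,len(Q),np.median(Q,0).round(4) if len(Q) else '')
to(*lp(-.092,.105))
E
```

```text
clock: 37.45
position: [0.4065, 0.1619, 0.2224]
tool_rot: [-3.138, 0.004, 1.76]
force: [-0.8, -0.3, 0.0]
grip_width: 0.0003
finger_force: 0.0
side 58 [0.3896 0.2587 0.1081]
top 0 
[0.237 0.026 0.597] [-0.001  0.002 -0.001] dist mm 129 deg 0
```

```bash
python3 -m inch '[[0.2,0.026,0.2,0,0,0,0],[0.237,0.026,0.4,0,0,0,0],[0.237,0.026,0.55,0,0,0,0],[0.237,0.026,0.597,0,0,0,0],[0.237,0.026,0.597,0,0,0,0]]'
python3 - <<'E'
from lev import *
to(*lp(-.062,.105)); to(*lp(.0,.105)); to(*lp(.0165,.105))
E
```

```text
clock: 38.17
position: [0.4026, 0.2093, 0.1061]
tool_rot: [3.141, 0.002, 1.759]
force: [0.8, 0.1, 0.1]
grip_width: 0.0001
finger_force: 0.0
[ 0.147 -0.002  0.005] [ 0.     0.001 -0.   ] dist mm 29 deg 0
[ 0.457 -0.002  0.005] [ 0.     0.001 -0.   ] dist mm 91 deg 0
[ 0.54  -0.002  0.005] [ 0.     0.001 -0.   ] dist mm 108 deg 0
```

Push slowly so the jar doesn't drop hard.

```bash
python3 -m inch '[[0.08,0,0,0,0,0,0],[0.147,0,0,0,0,0,0],[0.2,0,0,0,0,0,0],[0.24,0,0,0,0,0,0],[0.28,0,0,0,0,0,0],[0.32,0,0,0,0,0,0],[0.36,0,0,0,0,0,0],[0.4,0,0,0,0,0,0],[0.43,0,0,0,0,0,0],[0.46,0,0,0,0,0,0],[0.49,0,0,0,0,0,0],[0.51,0,0,0,0,0,0],[0.525,0,0,0,0,0,0],[0.535,0,0,0,0,0,0],[0.535,0,0,0,0,0,0],[0.535,0,0,0,0,0,0],[0.535,0,0,0,0,0,0]]'
cat > bal.py <<'E'
from lev import *
f=grab('side'); C=cloud(f); hsv=cv2.cvtColor(f['img'],cv2.COLOR_RGB2HSV)
m=(hsv[...,2]<70)&(C[...,2]>.095)&(C[...,2]<.13)&(np.hypot(C[...,0]-.385,C[...,1]-.299)<.075)
Q=C[m]; print('dark',len(Q),'y_b',np.percentile((Q[:,:2]-P0)@yb,[5,50,95]).round(3))
g=grab('top'); C=cloud(g); hsv=cv2.cvtColor(g['img'],cv2.COLOR_RGB2HSV)
m=(hsv[...,1]>150)&(hsv[...,0]>15)&(hsv[...,0]<32)&(np.hypot(C[...,0]-.471,C[...,1]-.375)<.026)
print('cw top height',np.median(C[m][:,2]).round(4),m.sum())
E
python3 bal.py
```

```text
clock: 40.3
position: [0.3822, 0.3146, 0.1054]
tool_rot: [3.141, 0.002, 1.76]
force: [-0.4, 1.0, 0.7]
grip_width: 0.0002
finger_force: 0.0
dark 61 y_b [0.003 0.007 0.014]
cw top height 0.1409 219
```

```bash
python3 -m inch '[[0.015,0,0,0,0,0,0],[0.03,0,0,0,0,0,0],[0.03,0,0,0,0,0,0],[0.03,0,0,0,0,0,0],[0.03,0,0,0,0,0,0],[0.03,0,0,0,0,0,0],[0.03,0,0,0,0,0,0],[0.03,0,0,0,0,0,0]]'
python3 bal.py
python3 - <<'E'
from lev import *
print(bot.observe()['force'])
f=grab('side','f.png'); cv2.imwrite('pics/free.png',cv2.resize(f['img'][100:210,150:290],(764,600),interpolation=cv2.INTER_CUBIC)[...,::-1])
E
```

```text
clock: 41.4
position: [0.3816, 0.3168, 0.105]
tool_rot: [-3.14, 0.006, 1.757]
force: [5.9, -23.9, 8.9]
grip_width: -0.0
finger_force: 12.1
dark 64 y_b [0.005 0.01  0.015]
cw top height 0.1411 233
[  5.13089701 -23.81250122   8.71028269]
```

View pics/free.png

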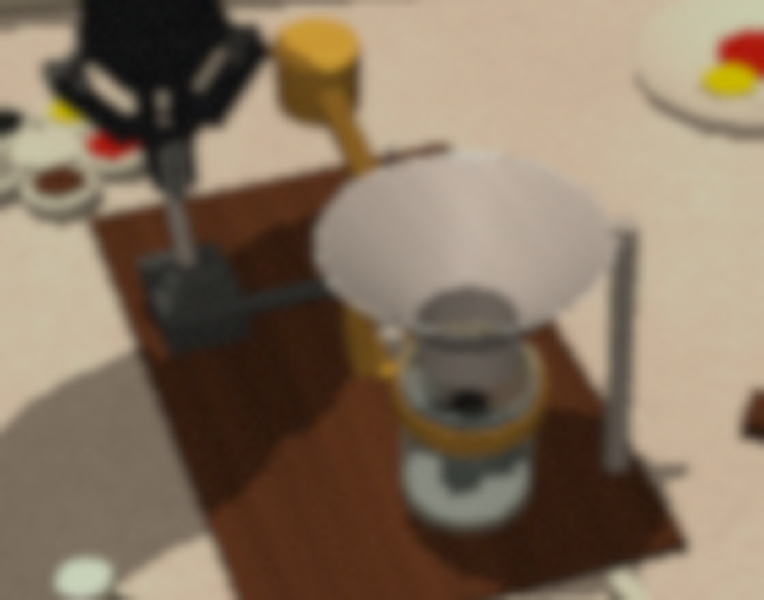

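The picture shows the lever at its far stop, the beam tilted (counterweight up at (315,60)) and the jar lowered with all the pieces inside. The arm pushed 24 N at the stop, so the swing is complete. Now around to the other side.

```bash
python3 -m inch '[[-0.05,0,0,0,0,0,0],[-0.12,0,0,0,0,0,0],[-0.15,0,-0.2,0,0,0,0],[-0.15,0,-0.45,0,0,0,0],[-0.1,0,-0.5,0,0,0,0],[0.15,0,-0.5,0,0,0,0],[0.4,0,-0.5,0,0,0,0],[0.4,0,-0.5,0,0,0,0],[0.4,0,-0.3,0,0,0,0],[0.4,0,-0.1,0,0,0,0],[0.4,0,0,0,0,0,0],[0.4,0,0,0,0,0,0]]'
python3 bal.py
python3 - <<'E'
from lev import *
for s in(.062,.0,-.0165): to(*lp(s,.105))
E
```

```text
clock: 43.05
position: [0.3655, 0.3978, 0.1037]
tool_rot: [-3.139, 0.004, 1.76]
force: [-0.2, 0.0, 0.1]
grip_width: -0.0001
finger_force: 0.0
dark 30 y_b [0.028 0.033 0.038]
cw top height 0.1417 328
[-0.198 -0.002  0.003] [ 0.     0.001 -0.   ] dist mm 40 deg 0
[-0.508 -0.001  0.004] [ 0.     0.001 -0.   ] dist mm 102 deg 0
[-0.591 -0.001  0.004] [ 0.     0.001 -0.   ] dist mm 118 deg 0
```

```bash
python3 -m inch '[[-0.1,0,0,0,0,0,0],[-0.18,0,0,0,0,0,0],[-0.22,0,0,0,0,0,0],[-0.26,0,0,0,0,0,0],[-0.3,0,0,0,0,0,0],[-0.34,0,0,0,0,0,0],[-0.38,0,0,0,0,0,0],[-0.42,0,0,0,0,0,0],[-0.46,0,0,0,0,0,0],[-0.5,0,0,0,0,0,0],[-0.54,0,0,0,0,0,0],[-0.57,0,0,0,0,0,0],[-0.591,0,0,0,0,0,0],[-0.591,0,0,0,0,0,0],[-0.591,0,0,0,0,0,0],[-0.591,0,0,0,0,0,0]]'
python3 bal.py
```

```text
clock: 45.15
position: [0.3875, 0.2865, 0.1055]
tool_rot: [3.14, -0.003, 1.763]
force: [-5.9, 24.2, -8.3]
grip_width: -0.0003
finger_force: 12.4
dark 108 y_b [-0.047 -0.033 -0.017]
cw top height 0.1249 40
```

```bash
python3 -m inch '[[0.08,0,0,0,0,0,0],[0.2,0,0,0,0,0,0],[0.25,0,-0.2,0,0,0,0],[0.25,0,-0.45,0,0,0,0],[0.25,0,-0.7,0,0,0,0],[0.25,-0.3,-0.8,0,0,0,0],[0.4,-0.4,-0.8,0,0,0,0],[0.6,-0.5,-0.8,0,0,0,0],[0.6,-0.5,-0.8,0,0,0,0],[0.6,-0.5,-0.8,0,0,0,0]]'
python3 bal.py
python3 - <<'E'
from lev import *
from meas import scoops
scoops(grab('side')); grab('side','end.png')
E
```

```text
clock: 46.5
position: [0.2675, 0.3819, 0.265]
tool_rot: [3.141, 0.002, 1.76]
force: [0.4, -0.1, 0.6]
grip_width: -0.0001
finger_force: 0.0
dark 58 y_b [-0.048 -0.042 -0.033]
cw top height 0.1258 330
  stem px [300. 208.] 45 med [ 0.6561 -0.0719  0.1081] min [ 0.653 -0.087  0.07 ] max [ 0.682 -0.047  0.112]
  stem px [165. 207.] 97 med [ 0.3234 -0.0138  0.1088] min [ 0.307 -0.023  0.083] max [0.336 0.005 0.113]
  stem px [265. 212.] 114 med [ 0.5727 -0.0567  0.0916] min [ 0.564 -0.072  0.071] max [ 0.583 -0.036  0.1  ]
  stem px [329. 213.] 24 med [ 0.7286 -0.1006  0.107 ] min [ 0.72  -0.112  0.075] max [ 0.733 -0.075  0.113]
  stem px [269. 261.] 136 med [ 0.5488 -0.209   0.0945] min [ 0.541 -0.224  0.071] max [ 0.559 -0.187  0.099]
  stem px [267. 318.] 160 med [ 0.5166 -0.3482  0.0955] min [ 0.511 -0.363  0.07 ] max [ 0.525 -0.325  0.099]
  body px [300. 213.] 62 rect [ 0.6645 -0.0653] [0.0487 0.0089] 56.6 zmax 0.112
  body px [165. 207.] 97 rect [ 0.3233 -0.0096] [0.0276 0.0276] 11.7 zmax 0.113
  body px [256. 225.] 518 rect [ 0.5317 -0.0658] [0.1005 0.0543] 18.0 zmax 0.1
  body px [168. 231.] 94 rect [ 0.3209 -0.0335] [0.012  0.0413] 89.0 zmax 0.056
  body px [257. 274.] 600 rect [ 0.5075 -0.2133] [0.0992 0.055 ] 11.2 zmax 0.099
  body px [253. 330.] 681 rect [ 0.4742 -0.3484] [0.1    0.0541] 5.6 zmax 0.099
  body px [180. 330.] 471 rect [ 0.3356 -0.3308] [0.1095 0.0707] 90.0 zmax 0.053
```

View pics/end.png

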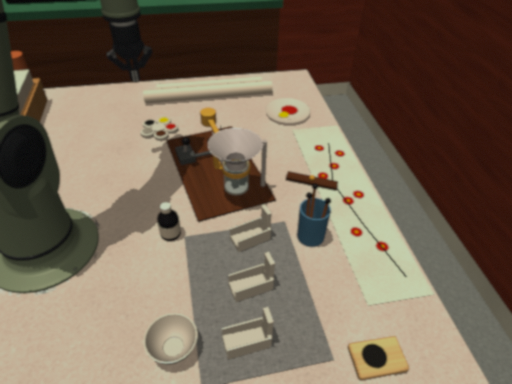

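The end picture shows lever back towards the funnel and beam level, but scoop 1 was knocked to about (253,228), near the mat's edge. I'll measure its margin.

```bash
python3 - <<'E'
from h import *
from meas import scoops
g=grab('top'); hsv=cv2.cvtColor(g['img'],cv2.COLOR_RGB2HSV); C=cloud(g)
m=((hsv[...,1]<45)&(hsv[...,2]<110)&(C[...,2]<.012)&(C[...,0]>.3)&(C[...,0]<.7)&(C[...,1]<0)&(C[...,1]>-.5)).astype(np.uint8)
m=cv2.morphologyEx(m,cv2.MORPH_OPEN,np.ones((5,5)))
n,l,s,c=cv2.connectedComponentsWithStats(m); i=1+s[1:,4].argmax()
Q=C[l==i][:,:2].astype(np.float32); r=cv2.minAreaRect(Q); print('mat',r)
ct,_=cv2.findContours((l==i).astype(np.uint8),0,2); b=cv2.boxPoints(cv2.minAreaRect(max(ct,key=cv2.contourArea))); print([ray(g,*p,.003)[:2].round(3) for p in b])
scoops(g); to([.5735,-.056,.2],down(.25))
E
```

```text
mat ((0.5044726729393005, -0.22139938175678253), (0.2835756838321686, 0.40358617901802063), 1.510707974433899)
[array([ 0.639, -0.016]), array([ 0.649, -0.429]), array([ 0.368, -0.423]), array([ 0.357, -0.023])]
  stem px [301. 131.] 20 med [ 0.6964 -0.1177  0.1082] min [ 0.672 -0.12   0.095] max [ 0.722 -0.109  0.112]
  stem px [278. 174.] 61 med [ 0.5749 -0.0508  0.095 ] min [ 0.565 -0.068  0.082] max [ 0.585 -0.034  0.102]
  stem px [333. 182.] 64 med [ 0.5512 -0.2039  0.0951] min [ 0.543 -0.221  0.072] max [ 0.56  -0.186  0.102]
  stem px [384. 193.] 65 med [ 0.5185 -0.3419  0.0947] min [ 0.512 -0.36   0.077] max [ 0.525 -0.324  0.1  ]
  stem px [264. 266.] 80 med [ 0.3238 -0.0072  0.108 ] min [ 0.31  -0.02   0.084] max [0.337 0.005 0.114]
  body px [281. 186.] 182 rect [ 0.534  -0.0642] [0.0994 0.0523] 16.9 zmax 0.102
  body px [338. 191.] 126 rect [ 0.5186 -0.229 ] [0.104  0.0378] 35.2 zmax 0.102
  body px [326. 201.] 70 rect [ 0.5017 -0.189 ] [0.0946 0.0081] 8.8 zmax 0.05
  body px [387. 202.] 129 rect [ 0.4841 -0.3638] [0.1058 0.037 ] 30.7 zmax 0.1
  body px [373. 211.] 72 rect [ 0.4715 -0.3234] [0.0931 0.0075] 3.8 zmax 0.052
  body px [379. 256.] 186 rect [ 0.3368 -0.3306] [0.1082 0.0694] 89.4 zmax 0.055
  body px [264. 266.] 80 rect [ 0.3235 -0.007 ] [0.0244 0.0255] 44.2 zmax 0.114
[-2.436  1.092  0.33 ] [ 0.     0.001 -0.039] dist mm 538 deg 4
```

The mat edge is at y ≈ -0.02 and scoop 1's centre at -0.065, so it is still fully on the mat and upright.

```bash
python3 -c "
from workcell import bot
print(bot.job_done())"
```

```text
the job is handed in; nothing more can be done
None
```

I handed the job in and it returned no verdict: by the cameras, all 8 pieces I saw in the scoops are in the jar, the lever was swung fully over and back, the beam is level, and all three scoops stand upright on the mat (scoop 1 was knocked a few centimetres late on but is still fully on it).

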